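# Load the potting plate, level it with its foot screw and hold the spirit level down

### The job

Get the aluminium potting plate ready for casting: put the two empty blue sensor cups, one by one, upright and fully home in its two free pockets, then lay the red spirit level flat in the outlined lane on the plate, let go and see from its bubble how far the foot-screw end sags, without disturbing the cup already in the plate or the other things on the bench. Then turn the black knob of the foot screw until the bubble stands between the two black lines. Finish by pressing the level down on the plate with the fingers, firmly but not hard (about a kilogram), bubble still between the lines, and end the program while pressing like this and touching nothing else, so that a colleague can tighten the lock nut.

Things in the scene. Friction and masses are not known exactly. Their poses are not given: they have to be found in the camera images.
- fixture: Aluminium plate 270 x 140 x 16 mm, top 51 mm above the bench, not able to slide. Origin on the bench; x to the foot-screw end (plate x -130 to +140 mm), y to the pocket row. It stands on two feet at x = -90 and the foot screw at x = 110, y = 0: the screw lifts only the +x end, up to 1 mm too low at the start. Pockets at y = 35, x = -70, -10 (filled), 50. Pressing on it moves nothing.
- pocket_feet (a point): Centre of the mouth, level with the plate's top, of the free pocket near the fixed feet: a round blind pocket 34 mm in diameter, 12 mm deep, with a 2.5 mm chamfer at the mouth. z points up out of the plate.
- pocket_screw (a point): The same for the free pocket near the foot screw, 120 mm from the other; the filled pocket lies midway between them.
- lane (a point): Centre, on the plate's top, of the lane outlined in thin black (150 x 46 mm) for the level; x along the plate towards the foot screw, y across it towards the pocket row 70 mm away, z up.
- knob (a point): On the vertical axis of the foot screw, at mid-height of its black round knob: 40 mm diameter, 26 mm high (68 to 94 mm above the bench), 17 mm clear of the plate. Grip it in any direction; about 0.06 N m turns it and it stays where left, at the same height. Each radian clockwise (from above) lifts this end 0.64 mm and moves the bubble 7.0 mm towards it. It starts 0.8 to 1.45 rad short of level.
- cup_a: Empty sensor cup, dark blue plastic, round, 30 mm outside diameter, 48 mm high, open at the top, about 40 g, standing upright on the bench. Origin at the centre of its underside, z up along its axis. When it is home in a pocket, 36 mm of it stand above the plate.
- cup_b: The second empty sensor cup, the same as cup_a (either may go in either pocket).
- cup_c: The same kind of cup, already home in the plate's middle pocket: a bystander, not to be disturbed.
- level: Spirit level: red metal block 140 (x) x 40 (y) x 32 mm (z), 450 g, lying on the bench. Origin at the centre of its sole. On top a black thumb rest, 70 x 15 mm, centred at y = -10 mm; beside it at y = +10 mm a yellow-green vial with a pale bubble and two black lines. Grip it across its width; it may lie either way round. Press it near the middle of its length.
- bubble (a joint): Where the bubble's middle stands in the vial, in m along the level's x axis: 0 is the middle, + towards its +x end, limits +-0.02. The bubble is 14 mm long and between the lines when within +-0.0025. It goes to the higher end, 2.2 mm per milliradian of slope, and needs about 1.5 s to settle after the level or plate moved.
- hardener_jar: Bystander: amber jar 48 mm in diameter, 70 mm high, standing. Origin at its underside.
- torque_driver: Bystander: green and black electric torque driver, about 240 mm long and 36 mm thick, lying beyond the plate. Origin under its middle.
- cleaner_bottle: Bystander: white bottle with a red cap, 52 mm in diameter, 120 mm high, standing. Origin at its underside.
- tape_roll: Bystander: roll of yellow tape 68 mm in diameter, 19 mm high, lying flat. Origin at its underside.
- lock_wrench: Bystander: flat steel wrench 150 mm long lying to the left of the plate.
Mind the look-alikes: they are no part of the job. Leave any white look-alike of the cup_b alone.

How it is judged:
By the outcome, as a careful person would: the job done as asked, in the order asked, and still so for the second after the job is handed in, while the arm keeps its last pose, push and grip.
It also fails if it takes over 72 s, if anything falls off the work surface, if the arm or the gripper's body presses on something with over 40 N, if the wrist force passes 120 N, or if a joint passes its speed limit or range.

### The arm

A 7-joint arm with a two-finger parallel gripper is mounted at the origin on the work surface. World frame = base frame: x ahead of the robot, y to its left, z up, the work surface at z = 0. Lengths are in m, angles in rad, forces in N, time in s.
With the tool pointing down it reaches from about 0.425 to 0.925 m from the base axis. Payload 6.8 kg.
Tool frame: the origin (TCP) lies midway between the tips of the shut fingers; the grasp point (between the pads) lies 19 mm behind it; z points along the fingers, x is the direction in which the jaws open and shut, and the axes are right-handed (so a half turn about z gives the same grasp; the last joint's range is limited). The gripper opens to 85 mm and grips with 20 to 120 N. Pads are 22 mm wide; open, the fingers measure 114 mm over their backs; the gripper's body (76 mm by 85 mm) begins 54 mm behind the grasp point. The pads swing forward as they close: fully open they stand 13 mm farther back than shut.
Start: joints at [1.073, 0.477, 0.022, 1.555, -0.011, 1.109, -0.083], TCP at [0.257, -0.624, 0.207] pointing down, gripper open.
Joint ranges: [-2.96, 2.96], [-0.34, 2.1], [-1.41, 1.46], [0.24, 2.44], [-1.37, 4.51], [0.17, 1.92], [-2.96, 2.96]. Speed limits (rad/s): [2.39, 2.39, 3.14, 3.14, 3.14, 3.14, 3.14].

### API

Orientations are given as a unit quaternion [w, x, y, z].
In Python, from station import bot, imaging, nets gives the robot as it stands. The module is installed in compiled form; this text tells all that it offers.
- The arm moves only by the tool apply_moves, never from a script. Its argument "moves" is text: rows parted by semicolons, each of 7 numbers parted by spaces: the gripper command: -1 is fully open, 1 is shut, values between are in proportion, then the shift along the tool's x, y, z normalised to -1 to 1, where 1 is 120 mm, then the turn, a rotation vector about the tool's x, y, z normalised to -1 to 1, where 1 is 4 degrees. In form: hand dx dy dz rx ry rz; .... A call has 1 to 12 rows; each row shifts and turns the commanded pose from where the row before left it, along the tool's axes as they then stand; what a row does not reach is not made up. A row lasts 1/12 s, in which the tool goes at most 41.7 mm and 7.16 degrees, less where a joint would pass 70% of its speed; a pose out of reach is approached as far as the arm can. A call with a number of a shift or a turn outside -1 to 1 is refused whole. A call with a gripper value outside its range is refused whole. The fingers move at their own pace and stop on an object; "force" is the grip in N (left out, the last holds). Time passes only in rows, so rows that do not move let the fingers close. It gives the time, the measured TCP pose, the force and the opening at its end, in the units of the state.
- bot.get_obs(): the state, without advancing time (a new reading comes with each control period).
- imaging.read_camera(name): name is "scene" or "side" or "wrist"; returns a dict with "image" (420x560x3 uint8, red, green, blue), "fx", "fy", "cx", "cy" (pixels), "dist_coeffs" ([k1, k2, p1, p2, k3] as OpenCV has them; the pictures are not rectified), "view" (4x4, takes a point from world to camera coordinates); the wrist camera has in their place "mount" (4x4, takes a point from camera to tool coordinates, whose origin is the TCP and whose axes are the tool frame's). Camera axes: x right, y down, z forward; pixel columns grow to the right and rows downward; lengths in m; the calibration is good to about 2 mm. A picture is of the moment at which its call begins: read the wrist's pose just before it. There is no depth.
- bot.hand_in(): hands the job in, once; it reports no verdict.
Trained networks look in a picture, given as the dict that the camera call returned (one of the last four; its "shot" number tells which), for a name from the list of things; names that differ only in an ending like _2 or _b are one class to them, and where a whole thing is asked for, a point or a joint stands for the part that bears it (a point fixed in the world has none). Each returns a list of dicts, best first, with "score" (0 to 1); they miss things now and then, are a little off and sometimes report something else, mostly with a low value. They report only what shows in the picture. A call takes as long as a camera call. They do not tell look-alikes from the thing itself.
- nets.spot_in(picture, name): "rect" ([left, top, right, bottom] in pixels, round what is visible of it).
- nets.outline_of(picture, name): "region" (420x560 bool, what is visible of it) and "rect" ([left, top, right, bottom] in pixels, round what is visible of it).
- nets.spot_point(picture, name): "location" ([column, row] in pixels: a listed point, or the origin of a listed thing).
The state is a dict: "t": time; "q": joint angles; "joint_vel": joint speeds; "joint_torque": joint torques, N m; "eef_pos": TCP position; "tool_rot": TCP orientation; "contact_force": force on the tool from outside, world axes, zero at the start; "torque": the same for the moment, N m; "gripper_width": opening from 0.0 (shut) to 1.0 (fully open).
Only numpy, scipy, OpenCV 4.12 (cv2) and the standard library are available. Lean on these libraries where they do the work, as an engineer would, in place of code of your own. Each camera call takes 0.05 s, during which the arm holds its last target.

## Working session

There is one attempt and no reset: what is moved stays moved. The work goes in short steps, Python scripts to look and compute and a tool call to move; the robot and the scene stay as the last step left them, time stands still between calls to the robot, and variables do not carry over. Pictures are saved under pics/ and viewed, and the job is handed in when it is done.

Besides the shell and the picture viewer there is one more tool, called after "Request:" as name(argument=value, ...) on one line, values as JSON. apply_moves: Moves the arm, as the interface text tells. Scaled input: -1 to 1 covers 120 mm each way for a shift and 4 degrees each way for a turn. Its arguments: {"type":"object","properties":{"moves":{"type":"string"},"force":{"type":"number"}},"required":["moves"]}

```bash
mkdir -p pics; python3 - <<'E'
from station import bot, imaging, nets
import cv2,json
o=bot.get_obs();print(o)
for n in ["scene","side","wrist"]:
    p=imaging.read_camera(n)
    cv2.imwrite(f"pics/{n}0.png",p["image"][:,:,::-1])
    print(n,{k:(v.tolist() if hasattr(v,'tolist') else v) for k,v in p.items() if k!="image"})
E
```

```text
{'t': 0.0, 'q': array([ 1.07287472,  0.47782466,  0.0223552 ,  1.55645388, -0.01149908,
        1.10928961, -0.08309011]), 'joint_vel': array([-0.00185061,  0.00141422,  0.00139612, -0.0007382 ,  0.00125429,
        0.00033785,  0.00027379]), 'joint_torque': array([ 4.43295639e-04, -5.96444499e+01,  1.60815451e+00, -2.81195086e+01,
        1.25013205e-02,  9.48813627e-03, -1.47122250e-05]), 'eef_pos': array([ 0.25624718, -0.62378061,  0.20550856]), 'tool_rot': array([-4.51901320e-04,  8.30674127e-01, -5.56758153e-01, -8.05429390e-04]), 'contact_force': array([-0.49526414, -1.37399174,  0.58320407]), 'torque': array([-0.05420524, -0.01644156,  0.01743291]), 'gripper_width': 1.0005117859493395}
scene {'fx': 484.68365425196185, 'fy': 484.68365425196185, 'cx': 278.0866907643623, 'cy': 207.93125975774703, 'dist_coeffs': [-0.15286397583970338, 0.0, 0.0, 0.0, 0.0], 'view': [[0.1016038169298975, 0.9948205715915066, 0.0029486816756052045, -0.06532466084572432], [0.8233903486431613, -0.0824309910004127, -0.5614565570763095, -0.4481622955119413], [-0.5583054702817886, 0.05947404527218614, -0.82
[... 308 characters left out ...]
32, -0.5552997850926384], [-0.268504450614135, -0.6615114154184278, -0.7002199706317364, 0.21371452716684652], [0.25184059494885086, 0.6534238103166408, -0.7138722846889992, 1.015370838896128], [0.0, 0.0, 0.0, 1.0]], 'shot': 2}
wrist {'fx': 309.615675333398, 'fy': 309.615675333398, 'cx': 282.461048650643, 'cy': 208.0184905062061, 'dist_coeffs': [-0.07210582882134321, 0.0, 0.0, 0.0, 0.0], 'mount': [[0.9999986422908966, -0.0011966684645702687, -0.0011328728730970608, -0.0010819846812381018], [0.001449512381418981, 0.9657893953874137, 0.25932362536233994, -0.0660229577188707], [0.000783792202569952, -0.2593249153895496, 0.965789818712117, -0.16729470834821317], [0.0, 0.0, 0.0, 1.0]], 'shot': 3}
```

View pics/scene0.png

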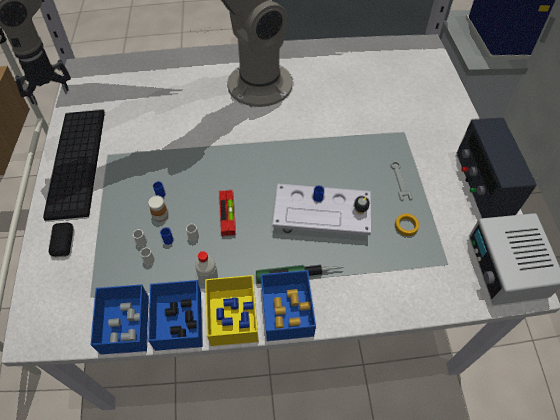

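View pics/side0.png

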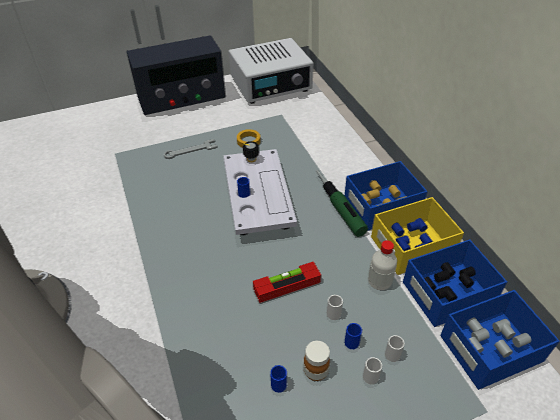

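View pics/wrist0.png

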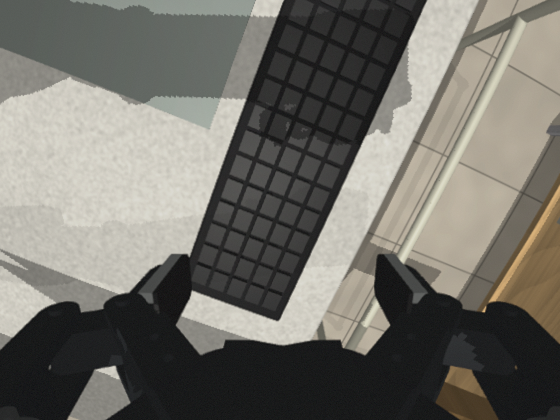

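```bash
cat > h.py <<'E'
from station import bot, imaging, nets
import cv2, numpy as np
from scipy.spatial.transform import Rotation as R
def T_tool(o):
    q=o["tool_rot"];T=np.eye(4);T[:3,:3]=R.from_quat([q[1],q[2],q[3],q[0]]).as_matrix();T[:3,3]=o["eef_pos"];return T
def cam2world(p,o=None):
    if "view" in p: return np.linalg.inv(np.array(p["view"]))
    return T_tool(o)@np.array(p["mount"])
def K(p): return np.array([[p["fx"],0,p["cx"]],[0,p["fy"],p["cy"]],[0,0,1]])
def ray(p,uv,o=None):
    u=cv2.undistortPoints(np.array([[uv]],float),K(p),np.array(p["dist_coeffs"])).ravel()
    M=cam2world(p,o);d=M[:3,:3]@np.array([u[0],u[1],1]);return M[:3,3],d
def atz(p,uv,z,o=None):
    c,d=ray(p,uv,o);return c+d*(z-c[2])/d[2]
def proj(p,X,o=None):
    M=np.linalg.inv(cam2world(p,o));r=cv2.Rodrigues(M[:3,:3])[0]
    return cv2.projectPoints(np.atleast_2d(np.array(X,float)),r,M[:3,3],K(p),np.array(p["dist_coeffs"]))[0][:,0]
def tri(obs):
    A=np.zeros((3,3));b=np.zeros(3)
    for c,d in obs:
        d=d/np.linalg.norm(d);P=np.eye(3)-np.outer(d,d);A+=P;b+=P@c
    return np.linalg.solve(A,b)
def snap(n,f=None):
    o=bot.get_obs();p=imaging.read_camera(n)
    if f: cv2.imwrite("pics/"+f,p["image"][:,:,::-1])
    return o,p
def crop(p,f,x0,y0,x1,y1,s):
    im=p["image"][max(0,y0):y1,max(0,x0):x1,::-1];cv2.imwrite("pics/"+f,cv2.resize(im,None,fx=s,fy=s,interpolation=cv2.INTER_CUBIC))
E
python3 - <<'E'
from h import *
Z={"cup_a":0,"level":0,"pocket_feet":.051,"pocket_screw":.051,"lane":.051,"knob":.081,"hardener_jar":0,"torque_driver":0,"cleaner_bottle":0,"tape_roll":0,"lock_wrench":0,"fixture":0}
for n in ["scene","side"]:
    _,p=snap(n)
    if n=="scene": crop(p,"sc1.png",110,160,270,290,5)
    for k,z in Z.items():
        for r in nets.spot_point(p,k)[:6]:
            print(n,k,round(r["score"],2),np.round(r["location"],1),np.round(atz(p,r["location"],z)*1000,1))
print(bot.get_obs()["t"])
E
```

```text
scene cup_a 0.71 [166.9 239.7] [ 622. -314.   -0.]
scene cup_a 0.69 [139.6 243. ] [ 625.5 -392.     0. ]
scene cup_a 0.68 [193.4 237.1] [ 620.6 -238.6    0. ]
scene cup_a 0.61 [161.1 194.9] [ 463.  -335.8    0. ]
scene cup_a 0.57 [317.8 201.2] [533.  129.5   0. ]
scene cup_a 0.43 [146.6 258.5] [ 677.4 -369.6    0. ]
scene level 0.57 [226.2 214.4] [ 552.9 -142.5    0. ]
scene pocket_feet 0.97 [295.6 196. ] [543.7  60.2  51. ]
scene pocket_feet 0.58 [401.3 182.1] [524.4 376.7  51. ]
scene pocket_screw 0.61 [341.6 200.5] [572.3 188.6  51. ]
scene lane 0.72 [401.5 182.2] [524.8 377.2  51. ]
scene lane 0.56 [311.4 217.2] [619.8  95.   51. ]
scene knob 0.55 [360.6 204.3] [610.6 231.8  81. ]
scene hardener_jar 0.59 [159.5 214.9] [ 535.2 -338.     0. ]
scene hardener_jar 0.45 [341.9 200. ] [535.8 201.7   0. ]
scene hardener_jar 0.36 [297.9 194.2] [501.8  74.    0. ]
scene hardener_jar 0.23 [316.9 219.9] [598.  117.2   0. ]
scene torque_driver 0.67 [293.8 274.5] [764.7  30.    0. ]
scene cleaner_bottle 0.93 [208.4 277.1] [ 750.1 -199.2    0. ]
scene cleaner_bottle 0.71 [294.9 274.3] [764.5  3
[... 669 characters left out ...]
.3 177. ] [561.7 178.2  51. ]
side pocket_feet 0.17 [350.3 343.9] [ 602.6 -336.2   51. ]
side pocket_screw 0.89 [242.3 179.3] [563.6 168.2  51. ]
side lane 0.65 [274.9 190. ] [624.2 101.6  51. ]
side knob 0.56 [248.9 148.3] [608.  241.7  81. ]
side hardener_jar 0.81 [313.8 369.7] [ 532.4 -334.5    0. ]
side torque_driver 0.82 [340.5 209.7] [767.1  25.9   0. ]
side cleaner_bottle 0.59 [377.1 277.5] [ 747.9 -190.2    0. ]
side tape_roll 0.71 [251.  144.1] [649.5 357.    0. ]
side tape_roll 0.64 [271.7 192.7] [632.1 146.8   0. ]
side lock_wrench 0.75 [188.8 150.2] [478.9 396.9   0. ]
side lock_wrench 0.53 [246.3 178.7] [589.4 222.2   0. ]
side fixture 0.93 [257.8 199.9] [590.2 135.2   0. ]
1.45
```

```bash
python3 - <<'E'
from h import *
_,p=snap("scene"); crop(p,"sc2.png",265,175,385,250,6)
_,p=snap("side"); crop(p,"si2.png",210,130,310,245,5)
E
```

```text
(no output)
```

View pics/sc1.png

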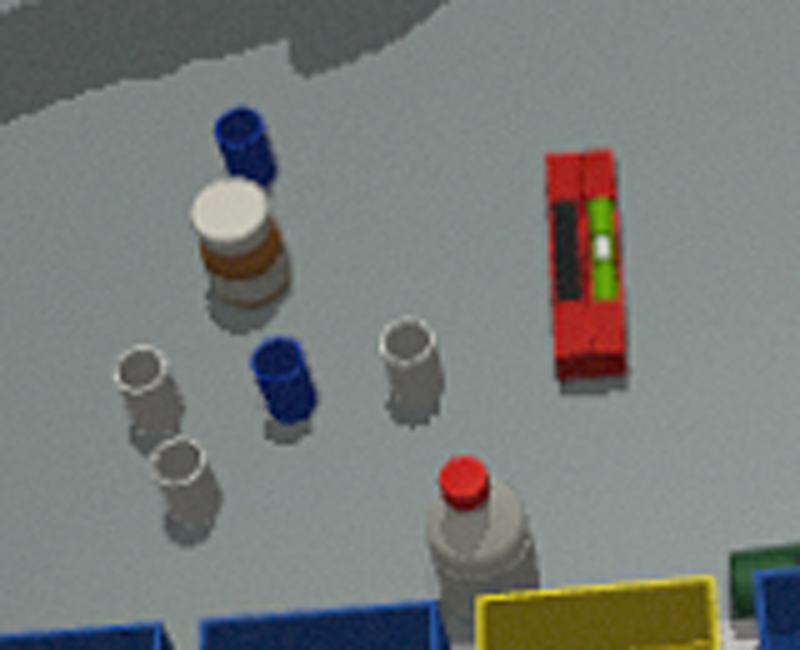

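View pics/sc2.png

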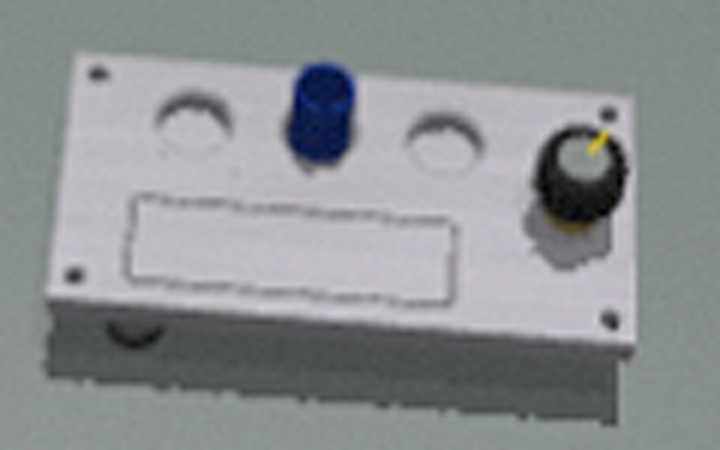

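View pics/si2.png

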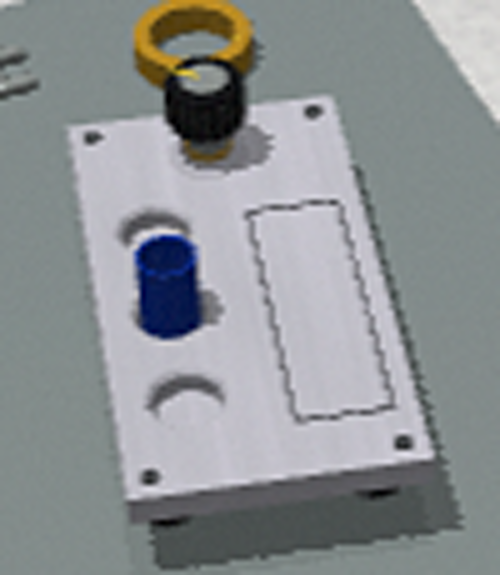

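```bash
python3 - <<'E'
from h import *
from scipy.optimize import least_squares
_,ps=snap("scene");_,pd=snap("side")
sc=np.array([(75,55),(633,97),(633,345),(47,298)])/6+[265,175]
sd=np.array([(127,500),(68,125),(333,97),(435,460)])/5+[210,130]
L=np.array([(-130,70),(140,70),(140,-70),(-130,-70)])/1000
def W(v,L):
    c,s=np.cos(v[2]),np.sin(v[2]);return np.c_[v[0]+c*L[:,0]-s*L[:,1],v[1]+s*L[:,0]+c*L[:,1]]
for pp,uv in((ps,sc),(pd,sd)):
    P=np.array([atz(pp,u,.051)[:2] for u in uv])
    r=least_squares(lambda v:(W(v,L)-P).ravel(),[.59,.12,1.6]);print(r.x,np.round(r.fun*1000,1))
def f(v):return np.r_[(proj(ps,np.c_[W(v,L),np.full(4,.051)])-sc).ravel(),(proj(pd,np.c_[W(v,L),np.full(4,.051)])-sd).ravel()]
r=least_squares(f,[.59,.12,1.6]);v=r.x;print(v,np.round(r.fun,1))
print("pockets/knob/lane0",np.round(W(v,np.array([(-70,35),(-10,35),(50,35),(110,0),(-10,-35)])/1000)*1000,1))
E
```

```text
[0.58990137 0.12673483 1.37566505] [-0.6 -0.3  0.3 -0.5  0.3  1.5 -0.  -0.7]
[0.58924714 0.12493346 1.36827213] [-0.6 -0.8  0.2 -0.8  0.9  1.5 -0.4  0.1]
[0.58963155 0.12605654 1.37169851] [-0.3 -0.3 -0.3  0.2  0.2  0.1 -0.6 -0.2  0.1 -0.  -0.  -0.  -0.1 -0.7
 -0.1 -0.4]
pockets/knob/lane0 [[541.5  64.4]
 [553.3 123.2]
 [565.2 182. ]
 [611.4 233.9]
 [622.  109.3]]
```

```bash
cat >> h.py <<'E'
def yaw(o): 
    M=T_tool(o);return np.degrees(np.arctan2(M[1,0],M[0,0]))
def plan(x,y,z,yw=None,n=None,hand=None,z_extra=None):
    """print rows (tool axes, normalised) to reach target in mm/deg, tool kept vertical"""
    o=bot.get_obs();M=T_tool(o);d=np.array([x,y,z])/1000-o["eef_pos"];y0=yaw(o)
    dy=0 if yw is None else (yw-y0+180)%360-180
    k=max(np.linalg.norm(d)/.0395,abs(dy)/4);n=n or int(np.ceil(k));
    # tilt error
    rv=R.from_matrix(M[:3,:3].T@R.from_euler("z",np.radians(y0)).as_matrix()@np.diag([1,-1,-1])).as_rotvec()
    print(f"t={o['t']:.2f} at",np.round(o['eef_pos']*1000,1),"yaw %.1f"%y0,"tilt(deg)",np.round(np.degrees(rv),2),"w %.3f"%o['gripper_width'],"F",np.round(o['contact_force'],1),"rows",n)
    for i in range(n):
        a=np.radians(y0+dy*i/n);Rt=R.from_euler("z",a).as_matrix()@np.diag([1,-1,-1])
        s=Rt.T@d/n/.12
        print("H %.3f %.3f %.3f 0 0 %.3f;"%(*s,-dy/n/4),end=" ")
    print()
E
python3 - <<'E'
from h import *
plan(460,-338,160)
E
```

```text
t=1.65 at [ 256.5 -624.4  206.5] yaw -67.7 tilt(deg) [-0.  0. -0.] w 0.999 F [-0.2  0.1 -0.1] rows 9
H -0.174 -0.275 0.043 0 0 0.000; H -0.174 -0.275 0.043 0 0 0.000; H -0.174 -0.275 0.043 0 0 0.000; H -0.174 -0.275 0.043 0 0 0.000; H -0.174 -0.275 0.043 0 0 0.000; H -0.174 -0.275 0.043 0 0 0.000; H -0.174 -0.275 0.043 0 0 0.000; H -0.174 -0.275 0.043 0 0 0.000; H -0.174 -0.275 0.043 0 0 0.000;
```

Candidates for the cup: blue at scene (159,188) and (167,236); white look-alikes at (139,238), (146,256), (191,231); blue one in the plate at (319,193) is cup_c. I choose the two standing blue cups, (159,188) first, and check it close up with the wrist camera.

Request:
apply_moves(moves="-0.2 -0.174 -0.275 0.043 0 0 0; -0.2 -0.174 -0.275 0.043 0 0 0; -0.2 -0.174 -0.275 0.043 0 0 0; -0.2 -0.174 -0.275 0.043 0 0 0; -0.2 -0.174 -0.275 0.043 0 0 0; -0.2 -0.174 -0.275 0.043 0 0 0; -0.2 -0.174 -0.275 0.043 0 0 0; -0.2 -0.174 -0.275 0.043 0 0 0; -0.2 -0.174 -0.275 0.043 0 0 0; -0.2 0 0 0 0 0 0", force=25)

```text
t: 2.48
eef_pos: [0.4655, -0.3286, 0.1595]
tool_rot: [-0.003, 0.834, -0.552, -0.0]
contact_force: [0.4, 0.9, 0.2]
gripper_width: 0.599
```

```bash
python3 - <<'E'
from h import *
o,p=snap("wrist","w1.png")
print(np.round(o["eef_pos"]*1000,1),yaw(o),o["gripper_width"])
for r in nets.spot_point(p,"cup_a")[:4]: print(round(r["score"],2),r["location"],atz(p,r["location"],0,o)*1000)
for r in nets.outline_of(p,"cup_a")[:4]: print(round(r["score"],2),r["rect"])
E
```

```text
[ 465.5 -328.6  159.5] -66.97526359003933 0.5991167773831926
0.95 [289.3, 197.2] [ 459.35149941 -337.04931284    0.        ]
0.86 [258.3, 9.4] [ 617.99034806 -236.65763187    0.        ]
0.86 [405.8, 1.8] [ 681.82351079 -364.33503578    0.        ]
0.68 [329.3, 36.7] [ 622.0159511  -309.68167281    0.        ]
0.88 [391.4, 0.0, 427.8, 14.0]
0.82 [240.2, 0.0, 273.6, 25.0]
0.73 [312.7, 3.9, 352.9, 51.7]
0.64 [276.3, 187.5, 307.5, 224.8]
```

View pics/w1.png

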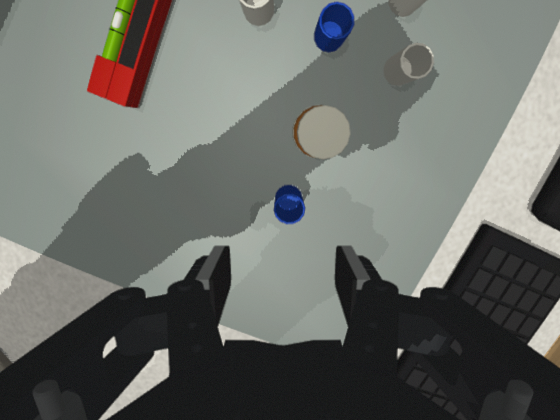

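```bash
cat >> h.py <<'E'
def blue(p,box=None):
    im=cv2.cvtColor(p["image"],cv2.COLOR_RGB2HSV);m=cv2.inRange(im,(110,120,40),(130,255,255))
    if box: q=np.zeros_like(m);q[box[1]:box[3],box[0]:box[2]]=m[box[1]:box[3],box[0]:box[2]];m=q
    return m
def circ(c,z,r,n=40):
    a=np.linspace(0,2*np.pi,n);return np.c_[c[0]+r*np.cos(a),c[1]+r*np.sin(a),np.full(n,z)]
def fitcup(p,o,box,z0,c0):
    """fit cup axis by matching silhouette mask (hull of base+rim circles) to the blue pixels"""
    from scipy.optimize import minimize
    m=blue(p,box)>0
    def sil(c,s=4):
        P=np.r_[proj(p,circ(c,z0,.015),o),proj(p,circ(c,z0+.048,.015),o)]
        h=cv2.convexHull(P.astype(np.float32));q=np.zeros((m.shape[0],m.shape[1]),np.uint8)
        cv2.fillConvexPoly(q,np.round(h*16).astype(np.int32),255,cv2.LINE_AA,4);return q/255.
    f=lambda c:np.abs(sil(c)-m).sum()
    r=minimize(f,c0,method="Nelder-Mead",options=dict(initial_simplex=[c0,[c0[0]+.005,c0[1]],[c0[0],c0[1]+.005]],xatol=1e-4,fatol=.1))
    return r.x,r.fun,m.sum()
E
python3 - <<'E'
from h import *
o,p=snap("wrist")
print(fitcup(p,o,(260,170,330,235),0,[.459,-.337]))
plan(459.4,-337,160)
E
```

```text
(array([ 0.45926948, -0.33615013]), np.float64(154.68235294117648), np.int64(929))
t=2.68 at [ 459.1 -338.9  160.2] yaw -67.7 tilt(deg) [ 0.04 -0.04 -0.  ] w 0.605 F [-0.4 -0.5  0.7] rows 1
H -0.014 -0.008 0.002 0 0 0.000;
```

```bash
python3 - <<'E'
from h import *
plan(459.3,-336.6,15)
E
```

```text
t=2.68 at [ 459.1 -338.9  160.2] yaw -67.7 tilt(deg) [ 0.04 -0.04 -0.  ] w 0.605 F [-0.4 -0.5  0.7] rows 4
H -0.004 -0.002 0.302 0 0 0.000; H -0.004 -0.002 0.302 0 0 0.000; H -0.004 -0.002 0.302 0 0 0.000; H -0.004 -0.002 0.302 0 0 0.000;
```

Request:
apply_moves(moves="-0.2 -0.008 -0.004 0.25 0 0 0; -0.2 -0.008 -0.004 0.3 0 0 0; -0.2 0 0 0.3 0 0 0; -0.2 0 0 0.2 0 0 0; -0.2 0 0 0.1 0 0 0; -0.2 0 0 0.058 0 0 0; -0.2 0 0 0 0 0 0; 1 0 0 0 0 0 0; 1 0 0 0 0 0 0; 1 0 0 0 0 0 0; 1 0 0 0 0 0 0", force=25)

```text
t: 3.6
eef_pos: [0.4611, -0.3367, 0.0169]
tool_rot: [0.0, 0.831, -0.557, 0.002]
contact_force: [-1.1, -1.0, 6.6]
gripper_width: 0.331
```

```bash
python3 - <<'E'
from h import *
o,p=snap("wrist","w2.png")
plan(459.3,-336.6,150)
E
```

```text
t=3.65 at [ 461.1 -336.8   16.9] yaw -67.7 tilt(deg) [-0.1  -0.17  0.  ] w 0.331 F [-1.6 -1.1  7. ] rows 4
H -0.002 0.003 -0.277 0 0 0.000; H -0.002 0.003 -0.277 0 0 0.000; H -0.002 0.003 -0.277 0 0 0.000; H -0.002 0.003 -0.277 0 0 0.000;
```

View pics/w2.png

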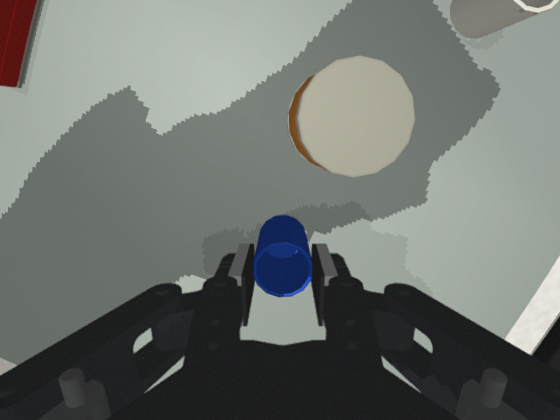

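```bash
python3 - <<'E'
from h import *
o,p=snap("wrist")
r=fitcup(p,o,(240,200,330,305),0,[.4611,-.3367]);print(r)
M=T_tool(o);print("cup in tool mm",M[:3,:3].T@(np.r_[r[0],0]-o["eef_pos"])*1000)
import numpy as np
# plan after lift assumed: lift 130 in place then move
plan(553,123,165,-11.4)
E
```

```text
(array([ 0.45972182, -0.33604776]), np.float64(386.7764705882353), np.int64(3859))
cup in tool mm [-1.24713824  1.06908157 16.87696973]
t=3.70 at [ 461.1 -336.7   16.9] yaw -67.7 tilt(deg) [-0.1  -0.17  0.  ] w 0.326 F [-0.3 -0.6  6.5] rows 15
H -0.217 -0.144 -0.082 0 0 -0.938; H -0.207 -0.158 -0.082 0 0 -0.938; H -0.196 -0.171 -0.082 0 0 -0.938; H -0.185 -0.184 -0.082 0 0 -0.938; H -0.172 -0.195 -0.082 0 0 -0.938; H -0.159 -0.206 -0.082 0 0 -0.938; H -0.145 -0.216 -0.082 0 0 -0.938; H -0.131 -0.225 -0.082 0 0 -0.938; H -0.116 -0.233 -0.082 0 0 -0.938; H -0.100 -0.240 -0.082 0 0 -0.938; H -0.084 -0.246 -0.082 0 0 -0.938; H -0.068 -0.251 -0.082 0 0 -0.938; H -0.051 -0.255 -0.082 0 0 -0.938; H -0.034 -0.258 -0.082 0 0 -0.938; H -0.018 -0.260 -0.082 0 0 -0.938;
```

Request:
apply_moves(moves="1 0 0 -0.15 0 0 0; 1 0 0 -0.3 0 0 0; 1 0 0 -0.32 0 0 0; 1 -0.1 -0.07 -0.32 0 0 -0.3; 1 -0.217 -0.144 -0.144 0 0 -0.938; 1 -0.207 -0.158 0 0 0 -0.938; 1 -0.196 -0.171 0 0 0 -0.938; 1 -0.185 -0.184 0 0 0 -0.938; 1 -0.172 -0.195 0 0 0 -0.938; 1 -0.159 -0.206 0 0 0 -0.938; 1 -0.145 -0.216 0 0 0 -0.938; 1 -0.131 -0.225 0 0 0 -0.938")

```text
t: 4.7
eef_pos: [0.5068, -0.0737, 0.1638]
tool_rot: [0.0, 0.95, -0.311, 0.001]
contact_force: [1.6, -0.4, -0.4]
gripper_width: 0.328
```

```bash
python3 - <<'E'
from h import *
plan(553,123,165,-11.4)
E
```

```text
t=4.70 at [506.8 -73.7 163.8] yaw -36.3 tilt(deg) [-0.02 -0.06  0.  ] w 0.328 F [ 1.6 -0.4 -0.4] rows 7
H -0.094 -0.221 -0.001 0 0 -0.888; H -0.080 -0.227 -0.001 0 0 -0.888; H -0.066 -0.231 -0.001 0 0 -0.888; H -0.052 -0.235 -0.001 0 0 -0.888; H -0.037 -0.238 -0.001 0 0 -0.888; H -0.022 -0.239 -0.001 0 0 -0.888; H -0.007 -0.240 -0.001 0 0 -0.888;
```

Request:
apply_moves(moves="1 -0.094 -0.221 0 0 0 -0.888; 1 -0.08 -0.227 0 0 0 -0.888; 1 -0.066 -0.231 0 0 0 -0.888; 1 -0.052 -0.235 0 0 0 -0.888; 1 -0.037 -0.238 0 0 0 -0.888; 1 -0.022 -0.16 0 0 0 -0.888; 1 -0.007 -0.08 0 0 0 -0.8; 1 0 0 0 0 0 0; 1 0 0 0 0 0 0; 1 0 0 0 0 0 0")

```text
t: 5.53
eef_pos: [0.5454, 0.092, 0.1631]
tool_rot: [0.001, 0.994, -0.105, -0.0]
contact_force: [0.8, 0.8, 0.2]
gripper_width: 0.33
```

```bash
python3 - <<'E'
from h import *
o,p=snap("wrist","w3.png")
plan(541.5,64.4,110,-11.4)
for k,z in (("pocket_feet",.051),("lane",.051),("pocket_screw",.051),("cup_a",0.039)):
    for r in nets.spot_point(p,k)[:2]: print(k,round(r["score"],2),r["location"],atz(p,r["location"],z,o)*1000)
c=np.array([541.5,64.4,51])/1000;print(proj(p,circ(c,.051,.017,8),o).round(0).tolist())
E
```

```text
t=5.58 at [545.5  91.9 163.1] yaw -12.1 tilt(deg) [0.07 0.   0.  ] w 0.334 F [ 0.2 -0.6 -0.1] rows 2
H 0.008 0.115 0.221 0 0 -0.090; H 0.007 0.115 0.221 0 0 -0.090; 
pocket_feet 0.88 [282.6, 225.4] [539.81608955  67.34335739  51.        ]
lane 0.72 [281.8, 161.5] [551.8594852  126.52351798  51.        ]
lane 0.66 [357.3, 173.0] [616.90227855 101.9710581   51.        ]
pocket_screw 0.62 [279.2, 94.1] [561.92905514 183.56172955  51.        ]
cup_a 0.93 [280.8, 238.1] [534.38439712  50.78706457  39.        ]
cup_a 0.69 [279.9, 162.1] [549.66761711 125.02930246  39.        ]
[[303.0, 224.0], [293.0, 213.0], [277.0, 212.0], [268.0, 224.0], [271.0, 238.0], [285.0, 245.0], [299.0, 239.0], [303.0, 224.0]]
```

View pics/w3.png

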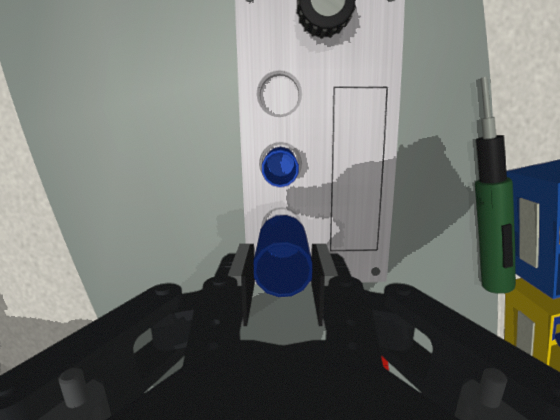

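```bash
python3 - <<'E'
import cv2
im=cv2.imread("pics/w3.png")
cv2.imwrite("pics/w3c.png",cv2.resize(im[60:290,225:415],None,fx=2.6,fy=2.6,interpolation=cv2.INTER_CUBIC)) 
cv2.imwrite("pics/w3d.png",cv2.resize(im[60:240,245:325],None,fx=3.3*1.0,fy=3.3,interpolation=cv2.INTER_CUBIC)) 
E
```

```text
(no output)
```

View pics/w3c.png

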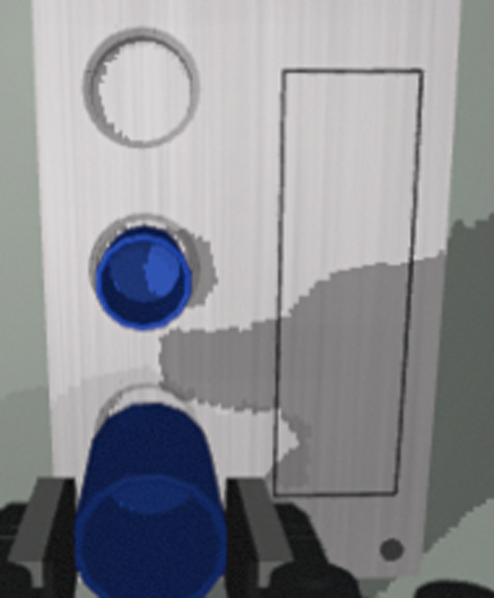

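```bash
python3 - <<'E'
from h import *
from scipy.optimize import least_squares
o,p=snap("wrist")
g=lambda a:np.array(a)/2.6+[225,60]
lc=g([(284,70.5),(421,71),(396.5,494),(275,494)])
L,Rr,Tp,Bt=82/2.6+225,199/2.6+225,27/2.6+60,148/2.6+60
ft=384/2.6+60; ml=91/2.6+225;mt=213/2.6+60
def W(v,P):
    P=np.atleast_2d(P)/1000;c,s=np.cos(v[2]),np.sin(v[2]);return np.c_[v[0]+c*P[:,0]-s*P[:,1],v[1]+s*P[:,0]+c*P[:,1],np.full(len(P),.051)]
def ext(v,x):
    c=W(v,(x,35))[0];q=proj(p,circ(c,.051,.0195,200),o);return q[:,0].min(),q[:,0].max(),q[:,1].min(),q[:,1].max()
def f(v):
    x=v[3]*1000
    a=proj(p,W(v,[(x+75,-12),(x+75,-58),(x-75,-58),(x-75,-12)]),o)-lc
    e=ext(v,50);m=ext(v,-10);h=ext(v,-70)
    return np.r_[a.ravel(),e[0]-L,e[1]-Rr,e[2]-Tp,e[3]-Bt,m[0]-ml,m[2]-mt,h[2]-ft]
r=least_squares(f,[.589,.126,1.3717,-.02]);v=r.x;print(v,np.round(r.fun,1))
print(np.round(W(v,[(-70,35),(-10,35),(50,35),(110,0),(v[3]*1000,-35)])*1000,1))
E
```

```text
[ 0.58691028  0.12852819  1.37805867 -0.02001047] [-0.1  0.1  0.3 -0.3  0.1 -0.4  0.   0.6  0.1  0.5 -0.1  0.6 -0.9 -0.
 -0.4]
[[539.2  66.5  51. ]
 [550.6 125.4  51. ]
 [562.1 184.3  51. ]
 [608.  236.5  51. ]
 [617.4 102.2  51. ]]
```

```bash
python3 - <<'E'
from h import *
plan(540.7,66.5,76,-11.2)
E
```

```text
t=5.83 at [545.6  93.  163.2] yaw -12.0 tilt(deg) [ 0.02 -0.01 -0.  ] w 0.330 F [-0.5 -0.1 -0.7] rows 3
H 0.002 0.075 0.242 0 0 -0.068; H 0.002 0.075 0.242 0 0 -0.068; H 0.001 0.075 0.242 0 0 -0.068;
```

Request:
apply_moves(moves="1 0.002 0.1 0.2 0 0 -0.1; 1 0.002 0.085 0.25 0 0 -0.1; 1 0.001 0.04 0.18 0 0 0; 1 0 0 0.096 0 0 0; 1 0 0 0 0 0 0; 1 0 0 0 0 0 0; 1 0 0 0 0 0 0")

```text
t: 6.42
eef_pos: [0.542, 0.0682, 0.0774]
tool_rot: [-0.001, 0.995, -0.097, 0.001]
contact_force: [0.4, 0.1, 0.1]
gripper_width: 0.33
```

```bash
python3 - <<'E'
from h import *
o,p=snap("wrist");crop(p,"w4c.png",200,140,370,310,4)
plan(540.7,66.5,56,-11.2)
_,p=snap("side");crop(p,"s4c.png",210,130,310,245,5)
_,p=snap("scene");crop(p,"c4c.png",265,175,385,250,6)
E
```

```text
t=6.47 at [542.1  68.2  77.6] yaw -11.1 tilt(deg) [-0.08 -0.15  0.  ] w 0.331 F [-0.6  0.6 -0.3] rows 1
H -0.009 0.016 0.180 0 0 0.025;
```

View pics/w4c.png

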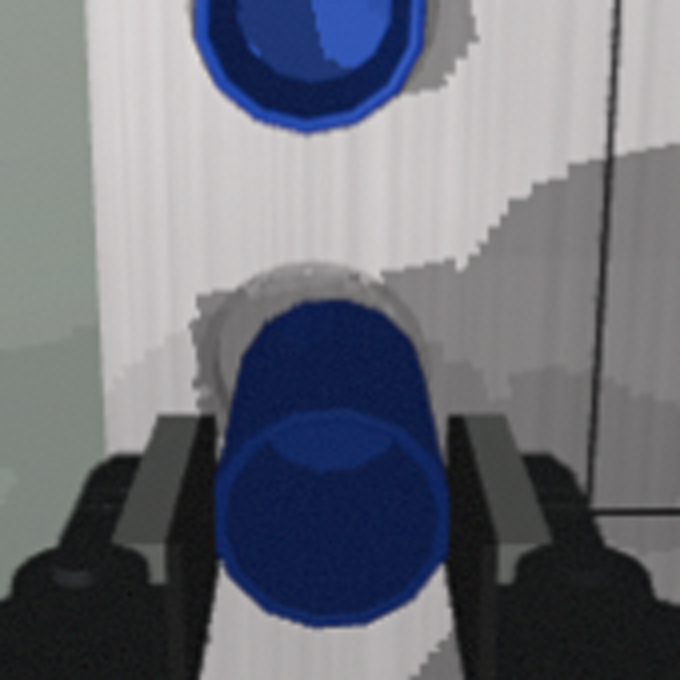

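View pics/s4c.png

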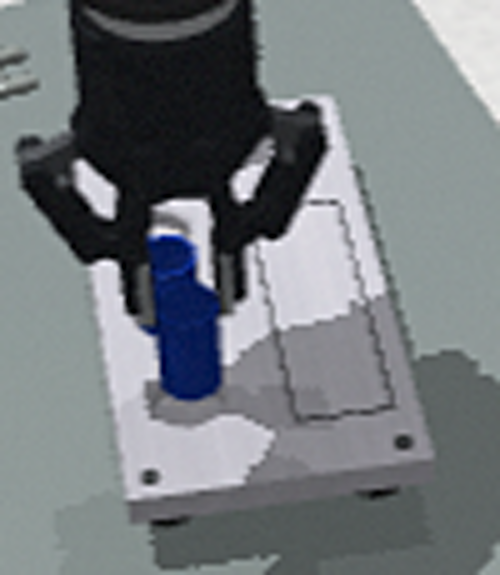

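View pics/c4c.png

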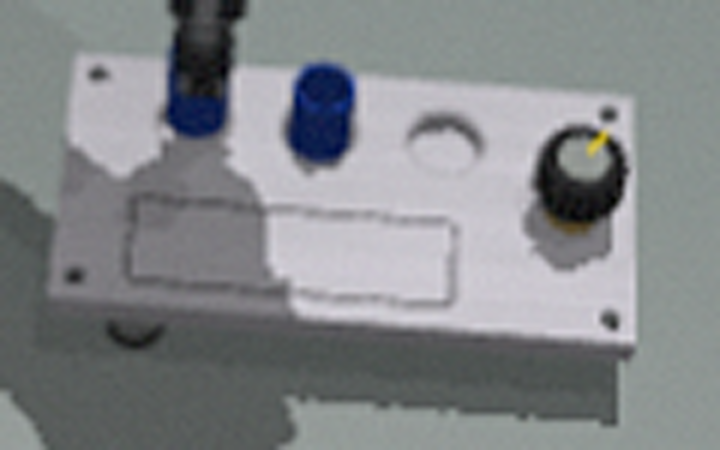

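```bash
python3 - <<'E'
from h import *
from scipy.optimize import least_squares
o,p=snap("wrist")
def ext(c,z,r):
    q=proj(p,circ(c,z,r,200),o);return q[:,0].min(),q[:,0].max(),q[:,1].min()
g=lambda x,o_:x/4+o_
P=least_squares(lambda c:np.array(ext(c,.051,.0195))-[g(206,200),g(437,200),g(262,140)],[.54,.066])
print("pocket",P.x*1000,P.fun)
zb=o["eef_pos"][2]-.0169
C=least_squares(lambda c:np.array(ext(c,zb,.015))-[g(242,200),g(418,200),g(298,140)],[.54,.066])
print("cup bottom",C.x*1000,C.fun)
r=fitcup(p,o,(200,205,370,305),zb,C.x);print(r[0]*1000,r[1:])
E
```

```text
pocket [539.68921221  65.14446813] [-0.53383848  0.53379035  0.02739479]
cup bottom [541.28840534  66.01470823] [-1.71888862  1.71955242  0.07253706]
[541.71086078  67.71832569] (np.float64(422.44705882352935), np.int64(3822))
```

Request:
apply_moves(moves="1 -0.012 0.016 0.02 0 0 0; 1 0 0 0.05 0 0 0; 1 0 0 0.05 0 0 0; 1 0 0 0.04 0 0 0; 1 0 0 0.02 0 0 0; 1 0 0 0 0 0 0; 1 0 0 0 0 0 0")

```text
t: 7.2
eef_pos: [0.5389, 0.0655, 0.055]
tool_rot: [0.0, 0.995, -0.097, -0.0]
contact_force: [-4.7, -1.1, 11.4]
gripper_width: 0.33
```

```bash
python3 - <<'E'
from h import *
plan(540.7,66.5,56,-11.2)
o,p=snap("wrist");crop(p,"w5c.png",200,140,370,310,4)
_,p=snap("side");crop(p,"s5c.png",210,130,310,245,5)
E
```

```text
t=7.20 at [538.9  65.5  55. ] yaw -11.1 tilt(deg) [0.04 0.01 0.  ] w 0.330 F [-4.7 -1.1 11.4] rows 1
H 0.013 -0.011 -0.008 0 0 0.014;
```

View pics/w5c.png

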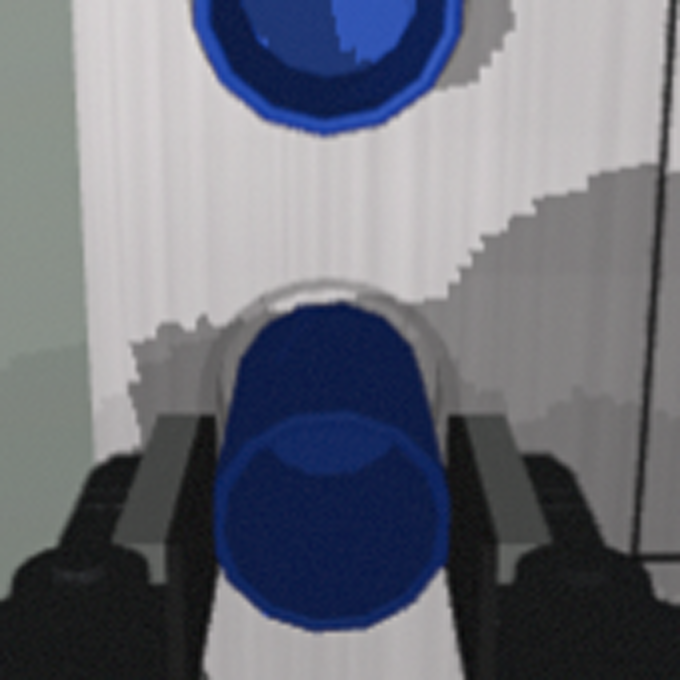

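View pics/s5c.png

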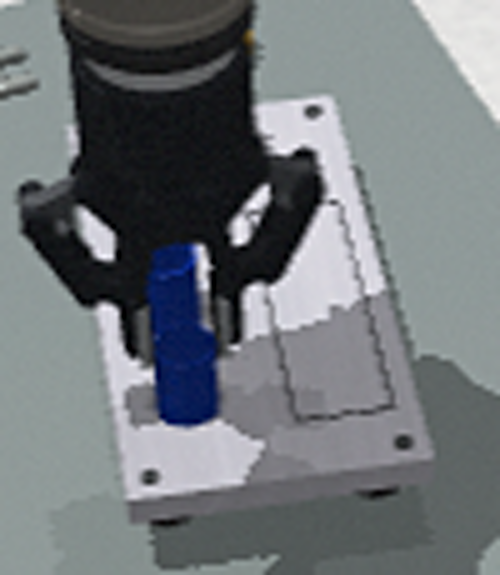

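Request:
apply_moves(moves="-0.2 0 0 0 0 0 0; -0.2 0 0 0 0 0 0; -0.2 0 0 0 0 0 0; -0.2 0 0 -0.1 0 0 0; -0.2 0 0 -0.25 0 0 0; -0.2 0 0 -0.3 0 0 0; -0.2 0 0 -0.2 0 0 0; -0.2 0 0 0 0 0 0")

```text
t: 7.97
eef_pos: [0.5425, 0.0666, 0.1625]
tool_rot: [-0.001, 0.995, -0.097, 0.005]
contact_force: [0.0, 0.1, 0.9]
gripper_width: 0.597
```

```bash
python3 - <<'E'
from h import *
o,p=snap("wrist","w6.png");crop(p,"w6c.png",200,100,370,300,3)
_,p=snap("side");crop(p,"s6c.png",210,130,310,245,5)
_,p=snap("scene");crop(p,"c6c.png",265,175,385,250,6)
plan(620.5,-312,150,-11.2)
E
```

```text
t=8.12 at [538.8  65.3 156.6] yaw -11.1 tilt(deg) [ 0.01 -0.01 -0.  ] w 0.601 F [ 0.5  0.2 -0.9] rows 10
H 0.128 0.295 0.005 0 0 0.001; H 0.128 0.295 0.005 0 0 0.001; H 0.128 0.295 0.005 0 0 0.001; H 0.128 0.295 0.005 0 0 0.001; H 0.128 0.295 0.005 0 0 0.001; H 0.128 0.295 0.005 0 0 0.001; H 0.128 0.295 0.005 0 0 0.001; H 0.128 0.295 0.005 0 0 0.001; H 0.128 0.295 0.005 0 0 0.001; H 0.128 0.295 0.005 0 0 0.001;
```

View pics/w6c.png

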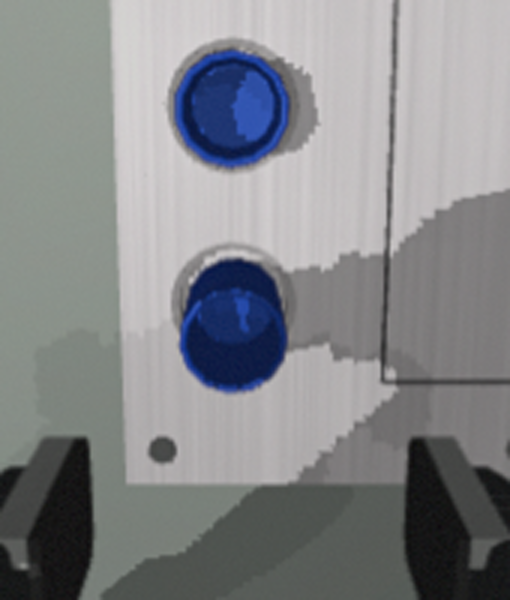

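View pics/c6c.png

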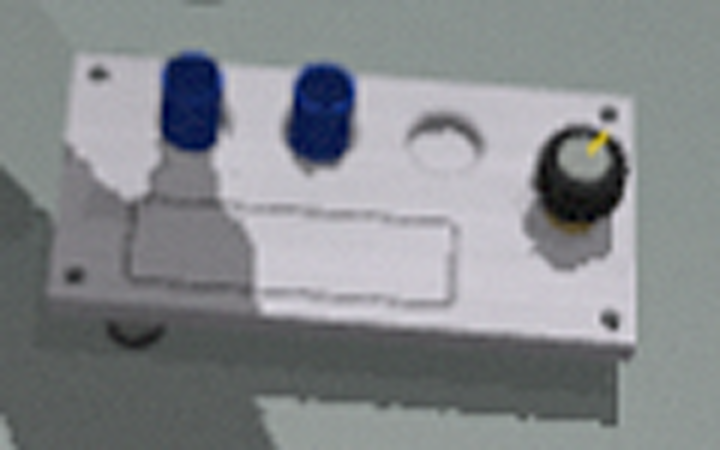

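View pics/s6c.png

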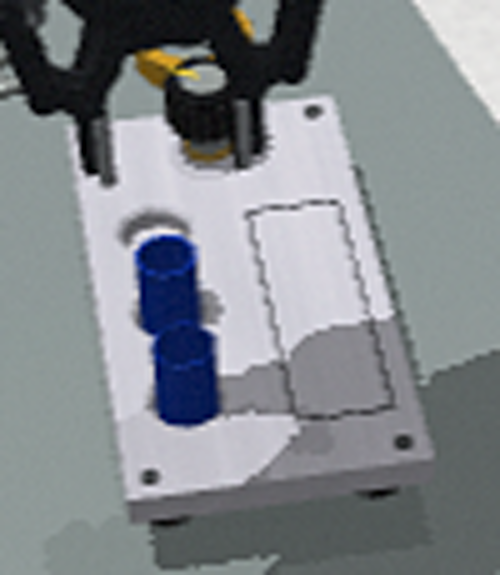

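Request:
apply_moves(moves="-0.2 0.128 0.295 0 0 0 0; -0.2 0.128 0.295 0 0 0 0; -0.2 0.128 0.295 0 0 0 0; -0.2 0.128 0.295 0 0 0 0; -0.2 0.128 0.295 0 0 0 0; -0.2 0.128 0.295 0 0 0 0; -0.2 0.128 0.295 0 0 0 0; -0.2 0.128 0.295 0 0 0 0; -0.2 0.128 0.295 0 0 0 0; -0.2 0.09 0.2 0.025 0 0 0; -0.2 0.03 0.08 0.025 0 0 0; -0.2 0.01 0.02 0 0 0 0")

```text
t: 9.12
eef_pos: [0.6194, -0.3148, 0.1475]
tool_rot: [-0.0, 0.995, -0.099, -0.002]
contact_force: [-0.5, 0.1, 0.4]
gripper_width: 0.6
```

```bash
python3 - <<'E'
from h import *
o,p=snap("wrist","w7.png")
print(yaw(o),o["eef_pos"])
for r in nets.spot_point(p,"cup_a")[:4]: print(round(r["score"],2),r["location"],atz(p,r["location"],0,o)*1000)
o,p=snap("wrist");P=proj(p,[[.621,-.312,.02]],o)[0].astype(int)
print(P);r=fitcup(p,o,(P[0]-35,P[1]-35,P[0]+35,P[1]+35),0,[.621,-.312]);print(r)
plan(r[0][0]*1000,r[0][1]*1000,15,-11.2)
E
```

```text
-11.3668843551104 [ 0.61938175 -0.3148247   0.14746148]
0.95 [301.1, 251.8] [ 624.99471014 -384.52900061    0.        ]
0.92 [264.2, 117.4] [ 615.5385434  -238.02832632    0.        ]
0.86 [353.4, 219.0] [ 6.86510520e+02 -3.58613008e+02  5.55111512e-14]
0.57 [285.6, 187.4] [ 622.39814279 -310.86564169    0.        ]
[283 196]
(array([ 0.62227783, -0.30798556]), np.float64(156.61960784313726), np.int64(1009))
t=9.27 at [ 621.2 -309.6  149.5] yaw -11.0 tilt(deg) [-0.1  0.1 -0. ] w 0.602 F [ 0.6  0.5 -0.4] rows 4
H 0.002 -0.004 0.280 0 0 0.011; H 0.002 -0.004 0.280 0 0 0.011; H 0.002 -0.004 0.280 0 0 0.011; H 0.002 -0.004 0.280 0 0 0.011;
```

View pics/w7.png

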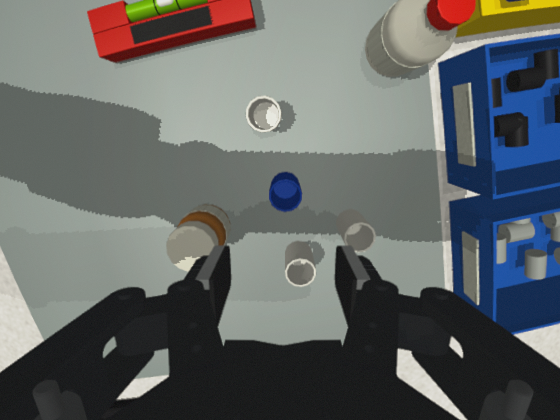

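Request:
apply_moves(moves="-0.2 0.008 0.006 0.25 0 0 0; -0.2 0 0 0.3 0 0 0; -0.2 0 0 0.3 0 0 0; -0.2 0 0 0.14 0 0 0; -0.2 0 0 0.09 0 0 0; -0.2 0 0 0.041 0 0 0; -0.2 0 0 0 0 0 0; 1 0 0 0 0 0 0; 1 0 0 0 0 0 0; 1 0 0 0 0 0 0; 1 0 0 0 0 0 0", force=25)

```text
t: 10.18
eef_pos: [0.6236, -0.3134, 0.018]
tool_rot: [0.0, 0.995, -0.097, 0.002]
contact_force: [-0.6, 0.0, 6.8]
gripper_width: 0.328
```

```bash
python3 - <<'E'
from h import *
o,p=snap("wrist","w8.png")
r=fitcup(p,o,(240,200,330,305),0,o["eef_pos"][:2]);print(r)
M=T_tool(o);print("cup in tool mm",M[:3,:3].T@(np.r_[r[0],0]-o["eef_pos"])*1000)
plan(539,66-30,160,-11.2)
E
```

```text
(array([ 0.62362175, -0.30861884]), np.float64(343.3764705882353), np.int64(3829))
cup in tool mm [-0.96057779 -4.68658162 17.98005137]
t=10.23 at [ 623.6 -313.4   17.9] yaw -11.1 tilt(deg) [ 0.03 -0.18 -0.  ] w 0.329 F [-1.1  0.3  6. ] rows 10
H -0.125 -0.272 -0.118 0 0 0.001; H -0.125 -0.272 -0.118 0 0 0.001; H -0.125 -0.272 -0.118 0 0 0.001; H -0.126 -0.272 -0.118 0 0 0.001; H -0.126 -0.272 -0.118 0 0 0.001; H -0.126 -0.272 -0.118 0 0 0.001; H -0.126 -0.272 -0.118 0 0 0.001; H -0.126 -0.272 -0.118 0 0 0.001; H -0.126 -0.272 -0.118 0 0 0.001; H -0.126 -0.272 -0.118 0 0 0.001;
```

View pics/w8.png

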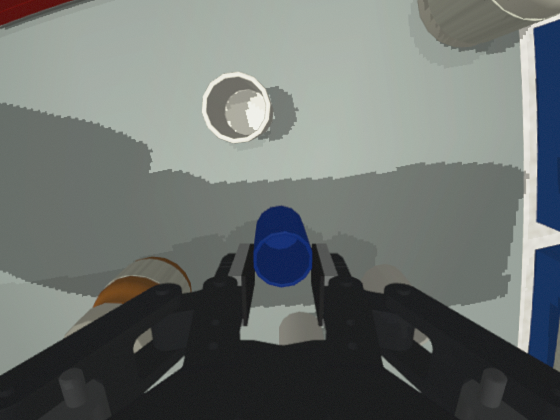

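```bash
python3 - <<'E'
from h import *
plan(560.9,177.6,140,-11.2)
E
```

```text
t=10.23 at [ 623.6 -313.4   17.9] yaw -11.1 tilt(deg) [ 0.03 -0.18 -0.  ] w 0.329 F [-1.1  0.3  6. ] rows 13
H -0.100 -0.301 -0.078 0 0 0.001; H -0.100 -0.301 -0.078 0 0 0.001; H -0.100 -0.301 -0.078 0 0 0.001; H -0.100 -0.301 -0.078 0 0 0.001; H -0.100 -0.301 -0.078 0 0 0.001; H -0.100 -0.301 -0.078 0 0 0.001; H -0.100 -0.301 -0.078 0 0 0.001; H -0.100 -0.301 -0.078 0 0 0.001; H -0.100 -0.301 -0.078 0 0 0.001; H -0.100 -0.301 -0.078 0 0 0.001; H -0.100 -0.301 -0.078 0 0 0.001; H -0.100 -0.301 -0.078 0 0 0.001; H -0.101 -0.301 -0.078 0 0 0.001;
```

Request:
apply_moves(moves="1 0 0 -0.15 0 0 0; 1 0 0 -0.3 0 0 0; 1 0 0 -0.32 0 0 0; 1 -0.07 -0.2 -0.2 0 0 0; 1 -0.1 -0.301 -0.044 0 0 0; 1 -0.1 -0.301 0 0 0 0; 1 -0.1 -0.301 0 0 0 0; 1 -0.1 -0.301 0 0 0 0; 1 -0.1 -0.301 0 0 0 0; 1 -0.1 -0.301 0 0 0 0; 1 -0.1 -0.301 0 0 0 0; 1 -0.1 -0.301 0 0 0 0")

```text
t: 11.23
eef_pos: [0.5799, 0.0158, 0.1382]
tool_rot: [0.0, 0.995, -0.097, 0.001]
contact_force: [-0.4, 0.1, 0.0]
gripper_width: 0.331
```

Request:
apply_moves(moves="1 -0.1 -0.301 0 0 0 0; 1 -0.1 -0.301 0 0 0 0; 1 -0.1 -0.301 0 0 0 0; 1 -0.08 -0.26 0 0 0 0; 1 -0.04 -0.15 0 0 0 0; 1 -0.01 -0.08 0 0 0 0; 1 0 0 0 0 0 0; 1 0 0 0 0 0 0")

```text
t: 11.9
eef_pos: [0.5623, 0.187, 0.1376]
tool_rot: [0.0, 0.995, -0.097, 0.0]
contact_force: [0.1, -0.3, -0.1]
gripper_width: 0.331
```

```bash
python3 - <<'E'
from h import *
o,p=snap("wrist","w9.png")
plan(560.9,177.6,77,-11.2)
E
```

```text
t=11.95 at [562.5 185.9 137.5] yaw -11.3 tilt(deg) [ 0.08 -0.02 -0.  ] w 0.332 F [-0.2 -0.5 -0.5] rows 2
H 0.000 0.035 0.252 0 0 -0.009; H 0.000 0.035 0.252 0 0 -0.009;
```

View pics/w9.png

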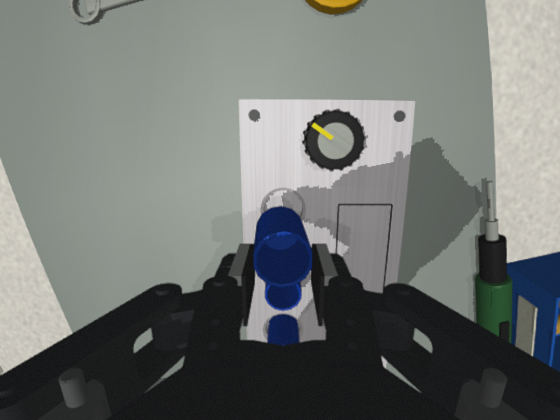

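Request:
apply_moves(moves="1 0 0.035 0.15 0 0 0; 1 0 0.035 0.2 0 0 0; 1 0 0 0.1 0 0 0; 1 0 0 0.054 0 0 0; 1 0 0 0 0 0 0; 1 0 0 0 0 0 0; 1 0 0 0 0 0 0")

```text
t: 12.53
eef_pos: [0.5611, 0.1804, 0.0782]
tool_rot: [-0.0, 0.995, -0.097, 0.001]
contact_force: [-0.8, 0.2, -0.5]
gripper_width: 0.329
```

```bash
python3 - <<'E'
from h import *
plan(560.9,177.6,57,-11.2)
o,p=snap("wrist");crop(p,"w10c.png",200,140,370,310,4)
print(o["eef_pos"])
zb=o["eef_pos"][2]-.0179
r=fitcup(p,o,(200,180,370,290),zb,[.5622,.1834]);print(r[0]*1000,r[1:])
E
```

```text
t=12.53 at [561.1 180.4  78.2] yaw -11.1 tilt(deg) [-0.06 -0.08  0.  ] w 0.329 F [-0.8  0.2 -0.5] rows 1
H 0.003 0.023 0.177 0 0 0.013; 
[0.56113316 0.18036082 0.07818992]
[560.63631387 183.53622582] (np.float64(390.55294117647054), np.int64(3892))
```

View pics/w10c.png

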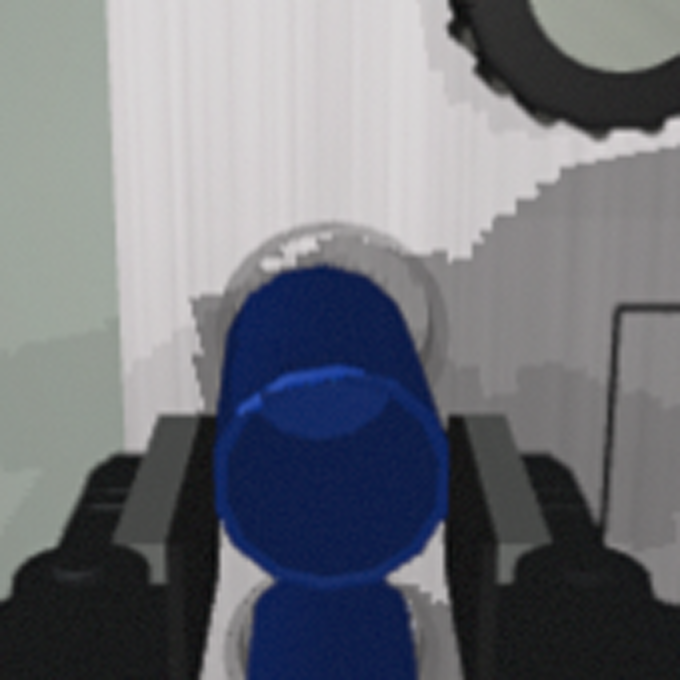

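```bash
python3 - <<'E'
from h import *
from scipy.optimize import least_squares
o,p=snap("wrist")
print(o["eef_pos"])
def ext(c,z,r):
    q=proj(p,circ(c,z,r,200),o);return (q[:,0].min()+q[:,0].max())/2,q[:,1].min()
g=lambda x,o_:x/4+o_
P=least_squares(lambda c:np.array(ext(c,.0505,.0195))-[g(334.5,200),g(222,140)],[.54,.066])
print("pocket",P.x*1000,P.fun)
zb=o["eef_pos"][2]-.0179
C=least_squares(lambda c:np.array(ext(c,zb,.015))-[g(321,200),g(265,140)],[.54,.066])
print("cup bottom",C.x*1000)
d=np.r_[P.x-C.x,0];print("shift tool units",T_tool(o)[:3,:3].T@d/.12)
c2=ext([.5605,.1814],zb+.048,.015);print(c2)
E
```

```text
[0.56115521 0.18045509 0.0782979 ]
pocket [562.3354005  183.58530797] [-5.68434189e-14  8.52651283e-14]
cup bottom [560.18819389 183.91354413]
shift tool units [ 1.80847144e-02 -7.72890636e-04  3.11380745e-05]
(np.float64(281.24822963649), np.float64(236.8526654820868))
```

Request:
apply_moves(moves="1 0.013 0.008 0.02 0 0 0; 1 0 0 0.04 0 0 0; 1 0 0 0.03 0 0 0; 1 0 0 0.02 0 0 0; 1 0 0 0 0 0 0")

```text
t: 13.05
eef_pos: [0.5612, 0.1786, 0.0631]
tool_rot: [0.0, 0.995, -0.097, -0.0]
contact_force: [0.1, -0.2, -0.3]
gripper_width: 0.332
```

Request:
apply_moves(moves="1 0 0 0.03 0 0 0; 1 0 0 0.025 0 0 0; 1 0 0 0.015 0 0 0; 1 0 0 0 0 0 0; 1 0 0 0 0 0 0")

```text
t: 13.47
eef_pos: [0.5618, 0.1795, 0.0565]
tool_rot: [-0.0, 0.995, -0.097, 0.0]
contact_force: [-2.0, -0.4, 8.7]
gripper_width: 0.327
```

Request:
apply_moves(moves="-0.2 0 0 0 0 0 0; -0.2 0 0 0 0 0 0; -0.2 0 0 0 0 0 0; -0.2 0 0 -0.1 0 0 0; -0.2 0 0 -0.25 0 0 0; -0.2 0 0 -0.3 0 0 0; -0.2 0 0 -0.2 0 0 0; -0.2 0 0.05 0 0 0 0; -0.2 0 0 0 0 0 0")

```text
t: 14.22
eef_pos: [0.5616, 0.1722, 0.1598]
tool_rot: [-0.0, 0.995, -0.098, 0.002]
contact_force: [0.0, -0.8, 0.4]
gripper_width: 0.598
```

```bash
python3 - <<'E'
from h import *
o,p=snap("wrist","w11.png");crop(p,"w11c.png",200,60,370,360,2)
_,p=snap("side");crop(p,"s11c.png",210,130,310,245,5)
_,p=snap("scene");crop(p,"c11c.png",265,175,385,250,6)
plan(553,-136,180,-90)
E
```

```text
t=14.37 at [559.7 172.4 156.7] yaw -11.2 tilt(deg) [0.06 0.09 0.  ] w 0.600 F [-0.2 -0.3 -0.7] rows 20
H 0.022 0.127 -0.010 0 0 0.986; H 0.031 0.125 -0.010 0 0 0.986; H 0.039 0.122 -0.010 0 0 0.986; H 0.048 0.119 -0.010 0 0 0.986; H 0.056 0.116 -0.010 0 0 0.986; H 0.064 0.112 -0.010 0 0 0.986; H 0.071 0.107 -0.010 0 0 0.986; H 0.078 0.102 -0.010 0 0 0.986; H 0.085 0.096 -0.010 0 0 0.986; H 0.091 0.090 -0.010 0 0 0.986; H 0.097 0.084 -0.010 0 0 0.986; H 0.103 0.077 -0.010 0 0 0.986; H 0.108 0.070 -0.010 0 0 0.986; H 0.113 0.062 -0.010 0 0 0.986; H 0.117 0.054 -0.010 0 0 0.986; H 0.120 0.046 -0.010 0 0 0.986; H 0.123 0.038 -0.010 0 0 0.986; H 0.125 0.029 -0.010 0 0 0.986; H 0.127 0.020 -0.010 0 0 0.986; H 0.128 0.012 -0.010 0 0 0.986;
```

View pics/w11c.png

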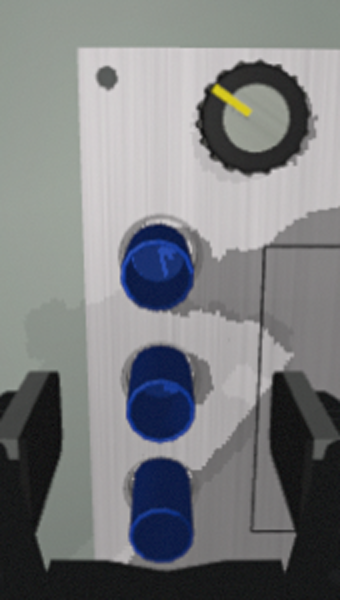

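View pics/s11c.png

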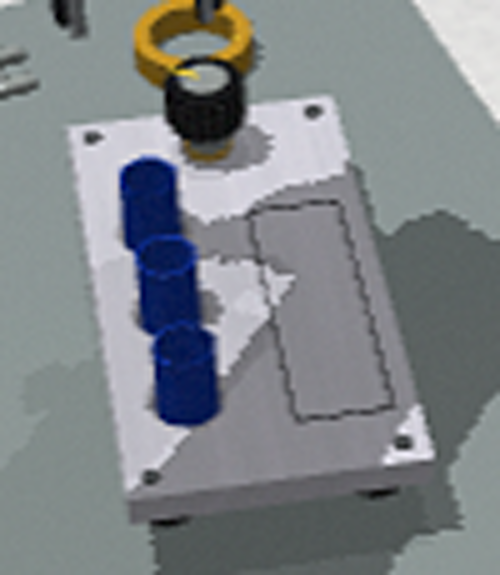

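View pics/c11c.png

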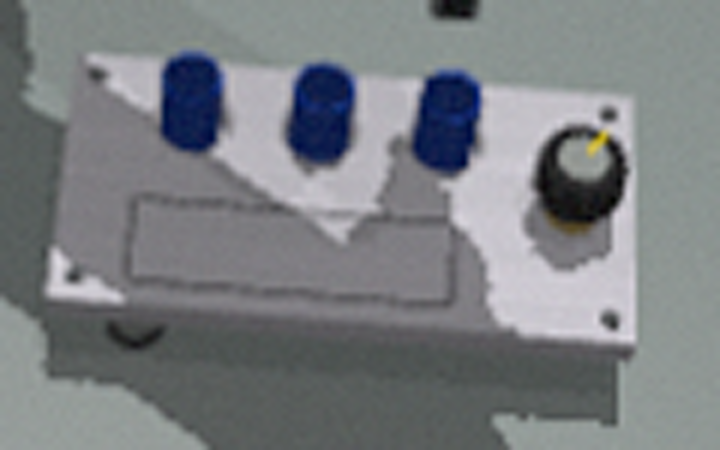

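```bash
cat > cupz.py <<'E'
from h import *
from scipy.optimize import minimize
S=6
def run(views):
  for name,c0 in (("feet",(.5405,.0655)),("mid",(.552,.1245)),("screw",(.5635,.183))):
    out=[]
    for vn,o,p in views:
        big=cv2.resize(p["image"],None,fx=S,fy=S,interpolation=cv2.INTER_CUBIC)
        hsv=cv2.cvtColor(big,cv2.COLOR_RGB2HSV);m=cv2.inRange(hsv,(110,120,30),(130,255,255))>0
        def hull(c,zt):
            P=np.r_[proj(p,circ(c,.049,.015),o),proj(p,circ(c,zt,.015),o)]
            return cv2.convexHull((P*S+S/2-.5).astype(np.float32))
        h0=cv2.boundingRect(hull(c0,.087).astype(np.int32));x,y,w,h=h0;x-=18;y-=18;w+=36;h+=36
        mm=m[y:y+h,x:x+w]
        def f(v):
            q=np.zeros(mm.shape,np.uint8);cv2.fillConvexPoly(q,np.round(hull(v[:2],v[2])-[x,y]).astype(np.int32),1);
            return np.abs(q.astype(float)-mm).sum()
        r=minimize(f,[*c0,.087],method="Nelder-Mead",options=dict(initial_simplex=[[c0[0],c0[1],.087],[c0[0]+.004,c0[1],.087],[c0[0],c0[1]+.004,.087],[c0[0],c0[1],.092]]))
        out.append((vn,np.round(r.x*1000,1).tolist(),int(r.fun),int(mm.sum())))
    print(name,out)
E
python3 - <<'E'
from cupz import *
run([("scene",*snap("scene")),("side",*snap("side"))])
E
```

```text
feet [('scene', [539.6, 62.7, 83.3], 625, 4860), ('side', [539.4, 64.4, 111.6], 1440, 10207)]
mid [('scene', [551.9, 123.1, 83.9], 525, 4962), ('side', [546.1, 105.4, 143.9], 2072, 11130)]
screw [('scene', [563.2, 181.6, 86.0], 641, 5083), ('side', [560.7, 170.4, 95.8], 1419, 8759)]
```

Request:
apply_moves(moves="-0.5 0.022 0.127 -0.02 0 0 0.98; -0.5 0.031 0.125 -0.02 0 0 0.98; -0.5 0.039 0.122 -0.02 0 0 0.98; -0.5 0.048 0.119 -0.02 0 0 0.98; -0.5 0.056 0.116 -0.02 0 0 0.98; -0.5 0.064 0.112 -0.02 0 0 0.98; -0.5 0.071 0.107 -0.02 0 0 0.98; -0.5 0.078 0.102 -0.02 0 0 0.98; -0.5 0.085 0.096 -0.02 0 0 0.98; -0.5 0.091 0.09 -0.02 0 0 0.98; -0.5 0.097 0.084 0 0 0 0.98; -0.5 0.103 0.077 0 0 0 0.98")

```text
t: 15.47
eef_pos: [0.5564, -0.0126, 0.1808]
tool_rot: [0.0, 0.873, -0.487, -0.001]
contact_force: [1.1, 0.1, -0.0]
gripper_width: 0.751
```

Request:
apply_moves(moves="-0.5 0.108 0.07 0 0 0 0.98; -0.5 0.113 0.062 0 0 0 0.98; -0.5 0.117 0.054 0 0 0 0.98; -0.5 0.12 0.046 0 0 0 0.98; -0.5 0.123 0.038 0 0 0 0.98; -0.5 0.125 0.029 0 0 0 0.98; -0.5 0.127 0.02 0 0 0 0.98; -0.5 0.1 0.012 0 0 0 0.6; -0.5 0.03 0 0 0 0 0; -0.5 0 0 0 0 0 0; -0.5 0 0 0 0 0 0")

```text
t: 16.38
eef_pos: [0.5548, -0.135, 0.1812]
tool_rot: [-0.0, 0.72, -0.694, -0.0]
contact_force: [0.5, 0.5, -0.7]
gripper_width: 0.752
```

```bash
python3 - <<'E'
from h import *
o,p=snap("wrist","w12.png")
plan(553,-136,100,-90)
for r in nets.spot_point(p,"level")[:2]: print(r["score"],r["location"],atz(p,r["location"],0,o)*1000)
for r in nets.spot_point(p,"bubble")[:2]: print(r["score"],r["location"])
E
```

```text
t=16.43 at [ 554.9 -134.5  181.3] yaw -87.9 tilt(deg) [0.01 0.04 0.  ] w 0.750 F [ 0.3  0.5 -0.4] rows 3
H 0.004 0.005 0.226 0 0 0.177; H 0.004 0.005 0.226 0 0 0.177; H 0.004 0.005 0.226 0 0 0.177; 
0.63 [285.2, 183.4] [ 555.8018378  -136.41962054    0.        ]Traceback (most recent call last):
  File "<stdin>", line 5, in <module>
ValueError: it knows: cleaner_bottle, cup, fixture, hardener_jar, knob, lane, level, lock_wrench, pocket_feet, pocket_screw, tape_roll, torque_driver
```

View pics/w12.png

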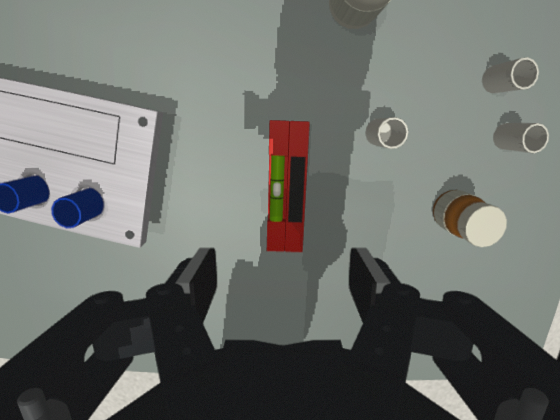

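```bash
python3 - <<'E'
from h import *
from scipy.optimize import least_squares
o,p=snap("wrist")
hsv=cv2.cvtColor(p["image"],cv2.COLOR_RGB2HSV)
m=cv2.inRange(hsv,(0,120,60),(8,255,255))|cv2.inRange(hsv,(172,120,60),(180,255,255))
q=np.zeros_like(m);q[100:270,240:340]=m[100:270,240:340]
q=cv2.morphologyEx(q,cv2.MORPH_CLOSE,np.ones((25,25)))
crop(p,"w12c.png",225,100,345,270,4)
# silhouette fit of box
def sil(v):
    c,s=np.cos(v[2]),np.sin(v[2]);P=[]
    for z in (0,.032):
        for a,b in ((.07,.02),(.07,-.02),(-.07,-.02),(-.07,.02)): P.append((v[0]+c*a-s*b,v[1]+s*a+c*b,z))
    h=cv2.convexHull(proj(p,P,o).astype(np.float32));im=np.zeros(q.shape,np.uint8)
    cv2.fillConvexPoly(im,np.round(h*16).astype(np.int32),255,cv2.LINE_AA,4);return im/255.
from scipy.optimize import minimize
mm=q>0
r=minimize(lambda v:np.abs(sil(v)-mm).sum(),[.556,-.136,0],method="Nelder-Mead",options=dict(initial_simplex=[[.556,-.136,0],[.561,-.136,0],[.556,-.131,0],[.556,-.136,.05]]))
print(r.x,np.degrees(r.x[2]),r.fun,mm.sum())
c=np.array([(270,121),(310,122),(301.5,251),(267,250)],float)
def f(v):
    cc,s=np.cos(v[2]),np.sin(v[2]);P=[(v[0]+cc*a-s*b,v[1]+s*a+cc*b,.032) for a,b in ((.07,.02),(.07,-.02),(-.07,-.02),(-.07,.02))]
    return (proj(p,P,o)-c).ravel()
r2=least_squares(f,[.556,-.136,0]);print(r2.x,np.degrees(r2.x[2]),r2.fun.round(1))
E
```

```text
[ 5.54868285e-01 -1.37678953e-01  3.20896393e-04] 0.01838600898070033 331.28235294117644 4940
[ 0.55541841 -0.13760385 -0.00324166] -0.18573338181708673 [-0.2 -1.4  0.2 -0.8  0.9  1.5 -0.8  1.2]
```

View pics/w12c.png

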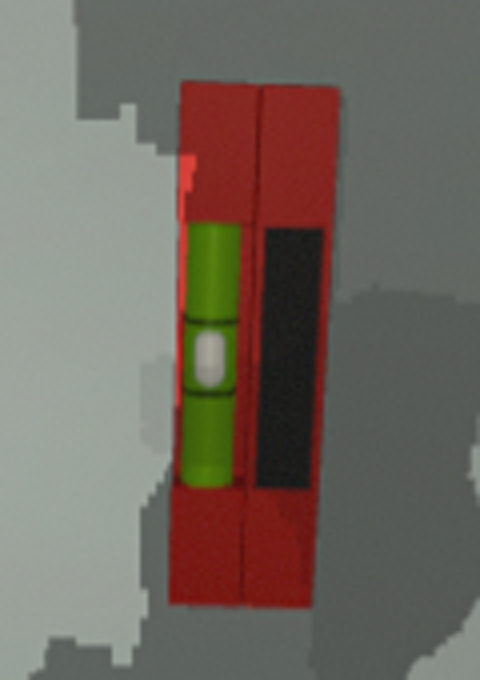

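```bash
python3 - <<'E'
from h import *
plan(555.2,-137.4,7,-90)
E
```

```text
t=16.53 at [ 555.  -134.6  181.5] yaw -87.9 tilt(deg) [-0.    0.03 -0.  ] w 0.753 F [ 0.6  0.4 -0.7] rows 5
H 0.005 -0.000 0.291 0 0 0.106; H 0.005 -0.000 0.291 0 0 0.106; H 0.005 -0.000 0.291 0 0 0.106; H 0.005 -0.000 0.291 0 0 0.106; H 0.005 -0.000 0.291 0 0 0.106;
```

Request:
apply_moves(moves="-0.5 0.012 0 0.25 0 0 0.26; -0.5 0.012 0 0.33 0 0 0.26; -0.5 0 0 0.33 0 0 0; -0.5 0 0 0.28 0 0 0; -0.5 0 0 0.15 0 0 0; -0.5 0 0 0.07 0 0 0; -0.5 0 0 0.04 0 0 0; -0.5 0 0 0 0 0 0; 1 0 0 0 0 0 0; 1 0 0 0 0 0 0; 1 0 0 0 0 0 0; 1 0 0 0 0 0 0", force=45)

```text
t: 17.53
eef_pos: [0.5557, -0.1389, 0.0086]
tool_rot: [0.001, -0.706, 0.708, -0.001]
contact_force: [-0.5, 0.2, 0.3]
gripper_width: 0.187
```

```bash
python3 - <<'E'
from h import *
o,p=snap("wrist","w13.png")
plan(617.4,102.2,150,-11.2)
E
```

```text
t=17.58 at [ 555.5 -138.9    8.4] yaw -90.1 tilt(deg) [-0.09 -0.02  0.  ] w 0.094 F [-0.8 -0.3 -0.6] rows 20
H -0.100 -0.026 -0.059 0 0 -0.986; H -0.098 -0.032 -0.059 0 0 -0.986; H -0.096 -0.039 -0.059 0 0 -0.986; H -0.093 -0.046 -0.059 0 0 -0.986; H -0.090 -0.052 -0.059 0 0 -0.986; H -0.086 -0.058 -0.059 0 0 -0.986; H -0.082 -0.064 -0.059 0 0 -0.986; H -0.077 -0.069 -0.059 0 0 -0.986; H -0.072 -0.074 -0.059 0 0 -0.986; H -0.067 -0.079 -0.059 0 0 -0.986; H -0.061 -0.084 -0.059 0 0 -0.986; H -0.055 -0.088 -0.059 0 0 -0.986; H -0.049 -0.091 -0.059 0 0 -0.986; H -0.043 -0.094 -0.059 0 0 -0.986; H -0.036 -0.097 -0.059 0 0 -0.986; H -0.029 -0.099 -0.059 0 0 -0.986; H -0.023 -0.101 -0.059 0 0 -0.986; H -0.016 -0.103 -0.059 0 0 -0.986; H -0.008 -0.103 -0.059 0 0 -0.986; H -0.001 -0.104 -0.059 0 0 -0.986;
```

View pics/w13.png

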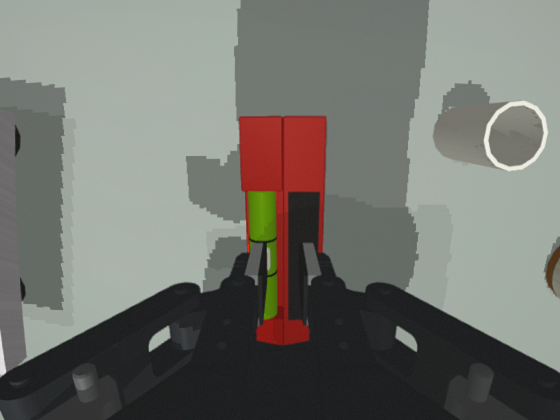

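```bash
python3 - <<'E'
from h import *
o,p=snap("side");crop(p,"s14.png",220,200,360,330,5)
o2,p2=snap("wrist","w14.png");print(o2["gripper_width"],o2["eef_pos"],o2["contact_force"])
P=[(.5552+a,-.1376+b,.032) for a,b in((.07,.02),(.07,-.02),(-.07,-.02),(-.07,.02))];print(proj(p2,P,o2).round())
E
```

```text
0.012965639689899392 [ 0.55527408 -0.13887255  0.00819371] [0.9016797  0.51759782 0.14010753]
[[238. 115.]
 [327. 115.]
 [318. 371.]
 [248. 372.]]
```

View pics/s14.png

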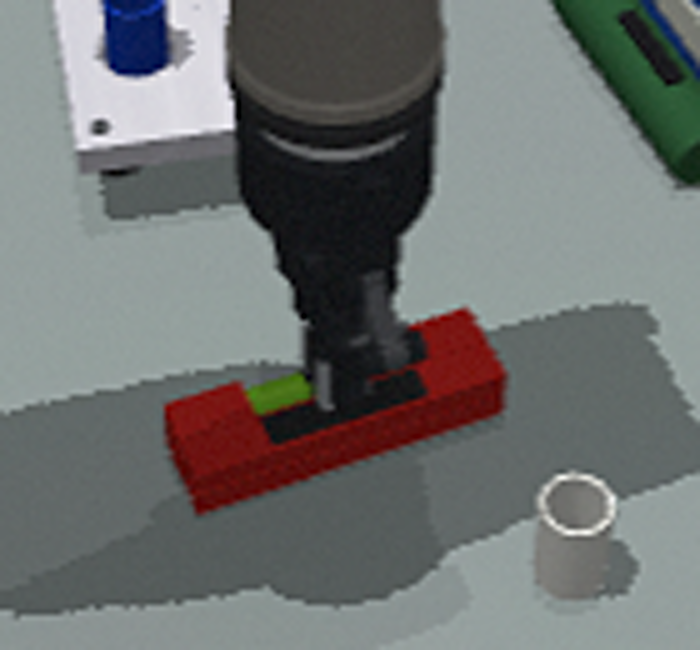

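View pics/w14.png

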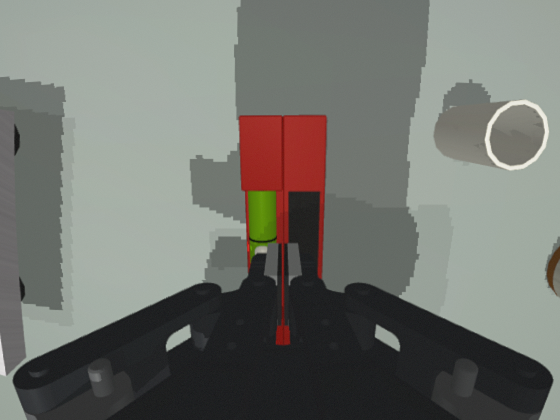

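Request:
apply_moves(moves="0.6 0 0 0 0 0 0; 0.6 0 0 0 0 0 0", force=20)

```text
t: 17.85
eef_pos: [0.5549, -0.1387, 0.0076]
tool_rot: [0.0, -0.706, 0.708, -0.0]
contact_force: [0.3, -0.3, -0.9]
gripper_width: 0.197
```

```bash
python3 - <<'E'
from h import *
o=bot.get_obs();print(o["gripper_width"],o["contact_force"],o["torque"],o["eef_pos"])
o2,p2=snap("wrist","w15.png");print(o2["gripper_width"])
_,p=snap("scene");crop(p,"c15.png",180,160,270,250,7)
E
```

```text
0.1971303438661103 [ 0.31344668 -0.33137668 -0.91566913] [-0.02627302  0.05390073  0.00449274] [ 0.55490417 -0.13873208  0.00762176]
0.1971303438661103
```

View pics/w15.png

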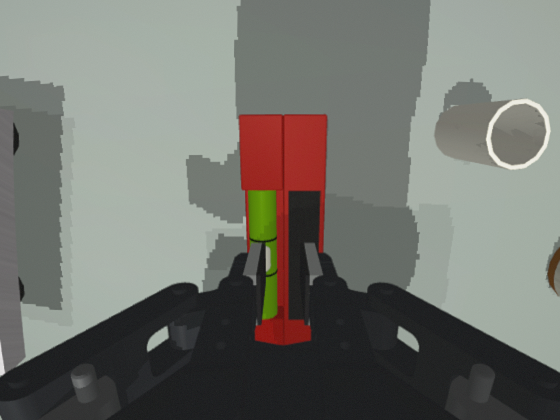

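View pics/c15.png

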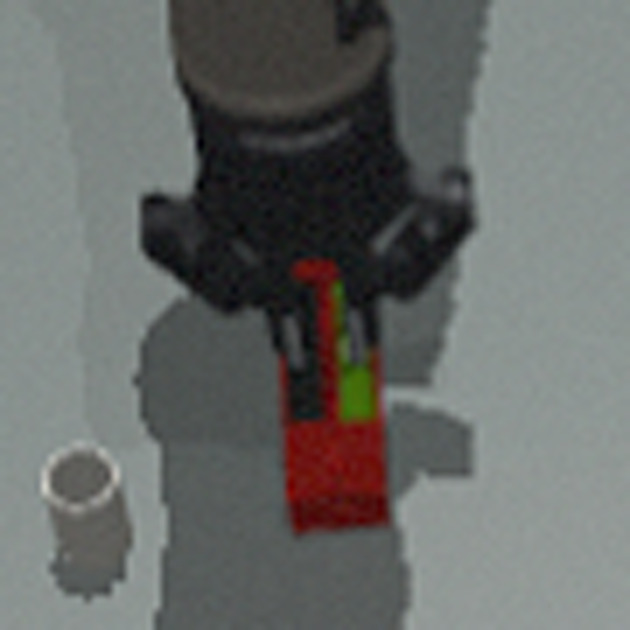

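Request:
apply_moves(moves="-0.5 0 0 0 0 0 0; -0.5 0 0 0 0 0 0; -0.5 0 0 0 0 0 0; -0.5 0 0 0 0 0 0; -0.5 -0.006 0 0.025 0 0 0; -0.5 0 0 0.02 0 0 0; -0.5 0 0 0.01 0 0 0; -0.5 0 0 0 0 0 0; -0.5 0 0 0 0 0 0")

```text
t: 18.7
eef_pos: [0.5547, -0.138, 0.0007]
tool_rot: [-0.0, -0.706, 0.708, 0.0]
contact_force: [-0.0, -0.1, 0.9]
gripper_width: 0.749
```

```bash
python3 - <<'E'
from h import *
plan(555.2,-137.8,2,-90)
E
```

```text
t=18.70 at [ 554.7 -138.     0.7] yaw -90.1 tilt(deg) [0.02 0.   0.  ] w 0.749 F [-0.  -0.1  0.9] rows 1
H -0.002 -0.004 -0.011 0 0 -0.025;
```

Request:
apply_moves(moves="1 0 0 0 0 0 0; 1 0 0 0 0 0 0; 1 0 0 0 0 0 0", force=45)

```text
t: 18.95
eef_pos: [0.5551, -0.1382, 0.0014]
tool_rot: [0.0, -0.706, 0.708, -0.0]
contact_force: [-0.9, -0.0, 3.8]
gripper_width: 0.446
```

Request:
apply_moves(moves="1 0 0 0 0 0 0")

```text
t: 19.03
eef_pos: [0.5551, -0.1382, 0.0014]
tool_rot: [0.0, -0.706, 0.708, -0.0]
contact_force: [-1.2, -0.5, 3.7]
gripper_width: 0.446
```

```bash
python3 - <<'E'
from h import *
plan(617.3,101.8,140,-11.1)
E
```

```text
t=19.03 at [ 555.1 -138.2    1.4] yaw -90.1 tilt(deg) [-0.02 -0.01  0.  ] w 0.446 F [-1.2 -0.5  3.7] rows 20
H -0.100 -0.026 -0.058 0 0 -0.988; H -0.098 -0.033 -0.058 0 0 -0.988; H -0.096 -0.039 -0.058 0 0 -0.988; H -0.093 -0.046 -0.058 0 0 -0.988; H -0.089 -0.052 -0.058 0 0 -0.988; H -0.085 -0.058 -0.058 0 0 -0.988; H -0.081 -0.064 -0.058 0 0 -0.988; H -0.077 -0.069 -0.058 0 0 -0.988; H -0.072 -0.074 -0.058 0 0 -0.988; H -0.066 -0.079 -0.058 0 0 -0.988; H -0.061 -0.084 -0.058 0 0 -0.988; H -0.055 -0.087 -0.058 0 0 -0.988; H -0.049 -0.091 -0.058 0 0 -0.988; H -0.042 -0.094 -0.058 0 0 -0.988; H -0.036 -0.097 -0.058 0 0 -0.988; H -0.029 -0.099 -0.058 0 0 -0.988; H -0.022 -0.101 -0.058 0 0 -0.988; H -0.015 -0.102 -0.058 0 0 -0.988; H -0.008 -0.103 -0.058 0 0 -0.988; H -0.001 -0.103 -0.058 0 0 -0.988;
```

Request:
apply_moves(moves="1 0 0 -0.12 0 0 0; 1 0 0 -0.25 0 0 0; 1 0 0 -0.3 0 0 0; 1 0 0 -0.25 0 0 0; 1 -0.1 -0.026 -0.15 0 0 -0.988; 1 -0.098 -0.033 -0.085 0 0 -0.988; 1 -0.096 -0.039 0 0 0 -0.988; 1 -0.093 -0.046 0 0 0 -0.988; 1 -0.089 -0.052 0 0 0 -0.988; 1 -0.085 -0.058 0 0 0 -0.988; 1 -0.081 -0.064 0 0 0 -0.988; 1 -0.077 -0.069 0 0 0 -0.988")

```text
t: 20.03
eef_pos: [0.5789, -0.0415, 0.1385]
tool_rot: [0.001, 0.873, -0.487, -0.001]
contact_force: [0.9, 0.7, -4.0]
gripper_width: 0.447
```

Request:
apply_moves(moves="1 -0.072 -0.074 0 0 0 -0.988; 1 -0.066 -0.079 0 0 0 -0.988; 1 -0.061 -0.084 0 0 0 -0.988; 1 -0.055 -0.087 0 0 0 -0.988; 1 -0.049 -0.091 0 0 0 -0.988; 1 -0.042 -0.094 0 0 0 -0.988; 1 -0.036 -0.097 0 0 0 -0.988; 1 -0.029 -0.099 0 0 0 -0.988; 1 -0.022 -0.101 0 0 0 -0.988; 1 -0.015 -0.102 0 0 0 -0.988; 1 -0.008 -0.103 0 0 0 -0.988; 1 -0.001 -0.103 0 0 0 -0.988")

```text
t: 21.03
eef_pos: [0.6162, 0.1021, 0.1383]
tool_rot: [0.0, 0.996, -0.095, -0.001]
contact_force: [-0.5, -0.3, -4.4]
gripper_width: 0.445
```

Request:
apply_moves(moves="1 0 0 0.15 0 0 0; 1 0 0 0.2 0 0 0; 1 0 0 0.1 0 0 0; 1 0 0 0.05 0 0 0; 1 0 0 0 0 0 0; 1 0 0 0 0 0 0")

```text
t: 21.53
eef_pos: [0.6171, 0.1017, 0.0796]
tool_rot: [0.0, 0.995, -0.097, -0.0]
contact_force: [-0.2, 0.5, -2.6]
gripper_width: 0.448
```

```bash
python3 - <<'E'
from h import *
plan(617.3,101.8,52.3,-11.1)
o,p=snap("wrist","w16.png")
_,q=snap("side");crop(q,"s16.png",200,120,330,250,5)
E
```

```text
t=21.53 at [617.1 101.7  79.6] yaw -11.1 tilt(deg) [0.01 0.02 0.  ] w 0.448 F [-0.2  0.5 -2.6] rows 1
H 0.002 -0.001 0.228 0 0 0.005;
```

View pics/w16.png

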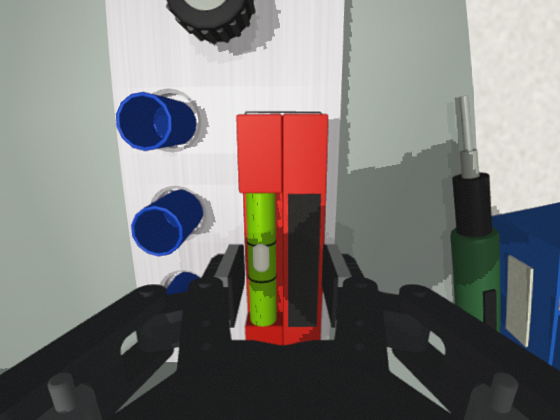

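View pics/s16.png

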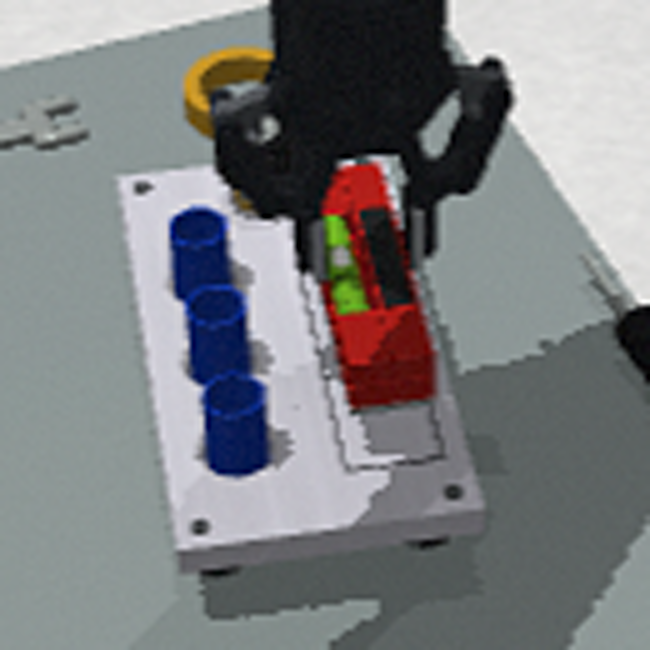

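```bash
python3 - <<'E'
from h import *
o,p=snap("wrist");crop(p,"w16c.png",225,95,345,155,6)
A=atz(p,(246,113),.0508,o);B=atz(p,(321.5,113),.0508,o);print(A*1000,B*1000,np.linalg.norm(A-B)*1000)
# lane centre = mid - 75*xhat
d=(A-B)[:2];yh=d/np.linalg.norm(d);xh=np.array([yh[1],-yh[0]]);print("lane c",((A+B)[:2]/2-.075*xh)*1000,"angle",np.degrees(np.arctan2(xh[1],xh[0])))
E
```

```text
[610.16500683 179.28728349  50.8       ] [655.65588417 170.32216549  50.8       ] 46.36586311247777
lane c [618.40874522 101.22007467] angle 78.85129811336532
```

View pics/w16c.png

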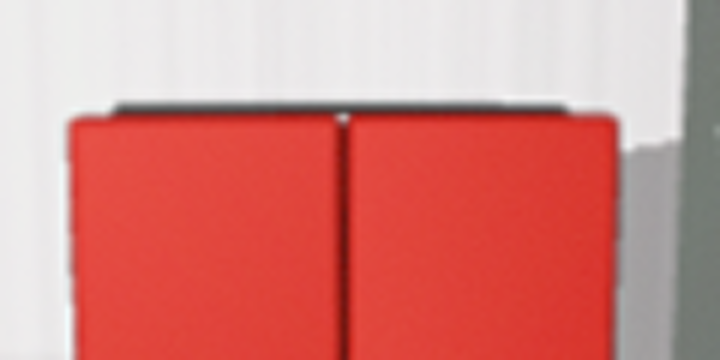

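```bash
python3 - <<'E'
from h import *
o,p=snap("wrist");z=o["eef_pos"][2]-.0014+.032
A=atz(p,(236.8,114.8),z,o);B=atz(p,(328,114.8),z,o);print(np.linalg.norm(A-B)*1000)
d=(A-B)[:2];yh=d/np.linalg.norm(d);xh=np.array([yh[1],-yh[0]]);print("level c",((A+B)[:2]/2-.07*xh)*1000,np.degrees(np.arctan2(xh[1],xh[0])),o["eef_pos"])
E
```

```text
38.88758799043596
level c [617.92671591 103.2516512 ] 78.84266643992449 [0.61797619 0.10210105 0.08082454]
```

Request:
apply_moves(moves="1 0.003 0.012 0.05 0 0 0; 1 0 0 0.07 0 0 0; 1 0 0 0.05 0 0 0; 1 0 0 0.03 0 0 0; 1 0 0 0.02 0 0 0; 1 0 0 0.008 0 0 0; 1 0 0 0 0 0 0; 1 0 0 0 0 0 0")

```text
t: 22.4
eef_pos: [0.6171, 0.1005, 0.0523]
tool_rot: [0.0, 0.995, -0.096, -0.0]
contact_force: [-1.3, -0.1, -1.6]
gripper_width: 0.45
```

Request:
apply_moves(moves="1 0 0 0.004 0 0 0; 1 0 0 0 0 0 0; -0.3 0 0 0 0 0 0; -0.3 0 0 0 0 0 0; -0.3 0 0 0 0 0 0; -0.3 0 0 -0.06 0 0 0; -0.3 0 0 -0.2 0 0 0; -0.3 0 0 -0.25 0 0 0; -0.3 0 0 -0.2 0 0 0; -0.3 0 0.2 -0.1 0 0 0; -0.3 0 0.1 0 0 0 0; -0.3 0 0 0 0 0 0")

```text
t: 23.4
eef_pos: [0.6106, 0.0608, 0.1497]
tool_rot: [0.001, 0.995, -0.099, 0.001]
contact_force: [0.3, -1.7, -0.2]
gripper_width: 0.65
```

```bash
python3 - <<'E'
from h import *
o,p=snap("wrist","w17.png")
plan(608,236.5,150,-11.1)
E
```

```text
t=23.45 at [610.1  62.7 148.7] yaw -11.3 tilt(deg) [ 0.07 -0.01 -0.  ] w 0.652 F [-0.2  0.  -0.4] rows 5
H -0.060 -0.283 -0.002 0 0 -0.008; H -0.060 -0.283 -0.002 0 0 -0.008; H -0.060 -0.283 -0.002 0 0 -0.008; H -0.059 -0.283 -0.002 0 0 -0.008; H -0.059 -0.284 -0.002 0 0 -0.008;
```

View pics/w17.png

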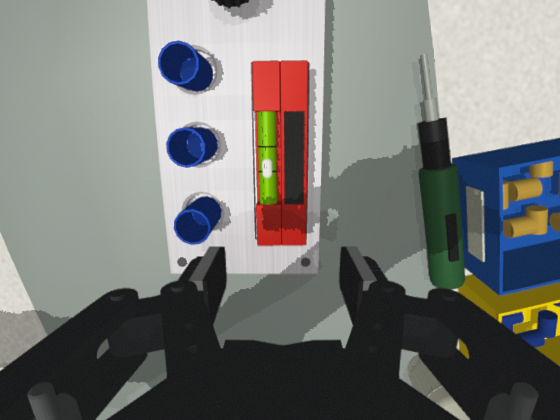

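```bash
cat > bub.py <<'E'
from h import *
def bubble(p,o,name=None,lane=(.6174,.1018),ang=78.9,z=.051):
    """bubble and line positions along vial (mm, +toward screw) in the picture, vial taken at y=+10, z=top"""
    a=np.radians(ang);xh=np.array([np.cos(a),np.sin(a)]);yh=np.array([-xh[1],xh[0]])
    s=np.arange(-.045,.0451,.0002);prof=[]
    g=p["image"].astype(float)
    for t in (-.002,-.001,0,.001,.002):
        P=[(*(np.array(lane)+xh*u+yh*(.010+t)),z+.034) for u in s]
        uv=proj(p,P,o).astype(np.float32)
        prof.append(cv2.remap(p["image"],uv[None,:,0],uv[None,:,1],cv2.INTER_LINEAR)[0].astype(float))
    prof=np.mean(prof,0);return s*1000,prof
E
python3 - <<'E'
from bub import *
o,p=snap("wrist");crop(p,"w18.png",235,50,325,255,3)
s,f=bubble(p,o)
for i in range(0,len(s),5): print("%.0f:%d,%d,%d"%(s[i],*f[i]),end=" ")
print(o["t"])
E
```

```text
-45:121,28,24 -44:121,29,24 -43:121,28,23 -42:121,29,24 -41:122,29,24 -40:121,28,24 -39:122,29,25 -38:122,29,26 -37:122,30,25 -36:123,29,25 -35:129,31,25 -34:111,70,19 -33:88,117,12 -32:84,128,11 -31:84,127,10 -30:85,128,12 -29:85,128,11 -28:89,135,13 -27:92,139,12 -26:106,159,14 -25:124,186,16 -24:128,192,16 -23:128,193,17 -22:129,193,17 -21:128,192,16 -20:126,190,17 -19:127,191,18 -18:128,193,18 -17:129,194,18 -16:129,194,17 -15:129,194,17 -14:130,194,28 -13:159,196,108 -12:205,210,183 -11:222,221,211 -10:226,226,217 -9:226,225,217 -8:226,225,217 -7:226,226,217 -6:226,226,217 -5:226,226,217 -4:226,225,217 -3:226,225,217 -2:225,225,217 -1:224,222,212 -0:210,213,192 1:170,201,125 2:133,196,35 3:133,197,23 4:133,197,23 5:133,197,25 6:133,197,24 7:133,197,24 8:130,193,23 9:115,168,25 10:62,86,29 11:100,146,26 12:132,195,25 13:134,198,25 14:134,198,26 15:134,198,26 16:134,198,26 17:131,194,25 18:128,191,22 19:131,195,25 20:132,196,24 21:134,198,25 22:134,198,26 23:134,197,25 24:134,198,26 25:134,199,26 26:135,197,26 27:130,193,25 28:127,189,24 29:131,194,26 30:135,198,27 31:134,198,27 32:135,198,27 33:135,199,27 34:135,200,27 35:134,181,26 36:184,73,43 37:221,68,61 38:221,70,61 39:220,69,61 40:220,69,60 41:220,69,60 42:220,68,60 43:220,68,61 44:220,67,59 45:220,68,60 23.45
```

View pics/w18.png

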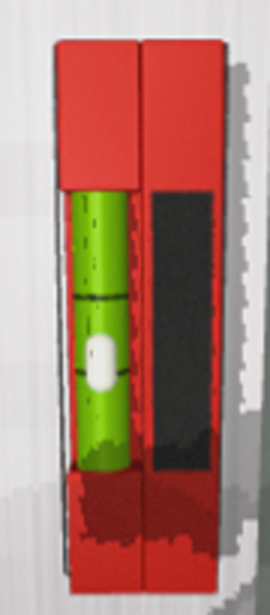

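Request:
apply_moves(moves="-0.3 0 0 0 0 0 0; -0.3 0 0 0 0 0 0; -0.3 0 0 0 0 0 0; -0.3 0 0 0 0 0 0; -0.3 0 0 0 0 0 0; -0.3 0 0 0 0 0 0; -0.3 0 0 0 0 0 0; -0.3 0 0 0 0 0 0; -0.3 0 0 0 0 0 0; -0.3 0 0 0 0 0 0")

```text
t: 24.33
eef_pos: [0.6102, 0.0651, 0.1489]
tool_rot: [0.0, 0.995, -0.096, 0.0]
contact_force: [0.2, 0.5, 0.2]
gripper_width: 0.652
```

```bash
cat >> bub.py <<'E'
def meas(p,o,**k):
    s,f=bubble(p,o,**k)
    r,g,b=f.T
    vial=(g>r*1.2)|(b>110); i=np.where(vial&(np.abs(s)<40))[0]
    # ends of vial
    w=b>(110 if b.max()>150 else 80); j=np.where(w&(np.abs(s)<32))[0]
    lines=[]
    for lo,hi in ((-13,-6),(6,13)):
        m=(s>lo)&(s<hi);k_=np.argmin(np.where(m,r+g,1e9));lines.append((s[k_].round(1),int((r+g)[k_])))
    c=(s[i[0]]+s[i[-1]])/2
    print("t %.2f vial %.1f..%.1f mid %.2f  bubble %.1f..%.1f mid %.2f -> rel %.2f lines %s"%(o["t"],s[i[0]],s[i[-1]],c,s[j[0]],s[j[-1]],(s[j[0]]+s[j[-1]])/2,(s[j[0]]+s[j[-1]])/2-c,lines))
E
python3 - <<'E'
from bub import *
o,p=snap("wrist","w19.png");meas(p,o)
_,q=snap("side");crop(q,"s19.png",200,120,330,250,5)
plan(608,236.5,140,-11.1)
P=proj(p,[(.608,.2365,.094)],o);print(P)
E
```

```text
t 24.33 vial -33.2..35.0 mid 0.90  bubble -13.0..1.0 mid -6.00 -> rel -6.90 lines [(np.float64(-12.8), 374), (np.float64(10.2), 153)]
t=24.43 at [610.2  65.1 148.9] yaw -11.1 tilt(deg) [-0.   -0.01  0.  ] w 0.651 F [-0.1  0.8  0.8] rows 5
H -0.058 -0.280 0.015 0 0 0.002; H -0.058 -0.280 0.015 0 0 0.002; H -0.059 -0.280 0.015 0 0 0.002; H -0.059 -0.280 0.015 0 0 0.002; H -0.059 -0.280 0.015 0 0 0.002; 
[[227.93643803 -33.67037261]]
```

View pics/s19.png

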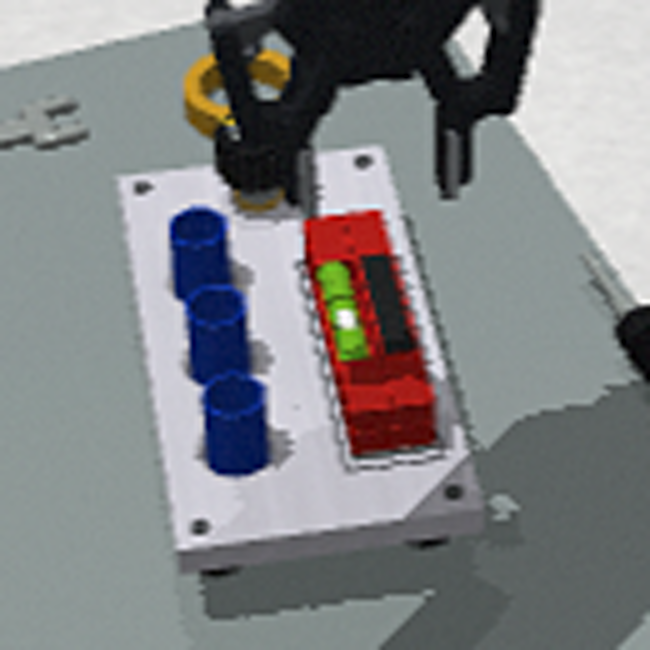

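Request:
apply_moves(moves="-0.4 -0.058 -0.25 0 0 0 0; -0.4 -0.058 -0.3 0 0 0 0; -0.4 -0.058 -0.3 0 0 0 0; -0.4 -0.058 -0.27 0 0 0 0; -0.4 -0.04 -0.18 0 0 0 0; -0.4 -0.02 -0.08 0 0 0 0; -0.4 0 0 0 0 0 0; -0.4 0 0 0 0 0 0; -0.4 0 0 0 0 0 0")

```text
t: 25.18
eef_pos: [0.6082, 0.2314, 0.1486]
tool_rot: [0.001, 0.995, -0.098, 0.0]
contact_force: [1.2, -0.5, 0.5]
gripper_width: 0.698
```

```bash
python3 - <<'E'
from h import *
o,p=snap("wrist","w20.png");crop(p,"w20c.png",220,130,340,260,5)
plan(608,236.5,62,-11.1)
print(proj(p,circ([.608,.2365],.094,.020,9),o).round(1).tolist())
for r in nets.spot_point(p,"knob")[:2]: print(r["score"],r["location"],atz(p,r["location"],.081,o)*1000)
E
```

```text
t=25.23 at [608.3 231.3 148.7] yaw -11.3 tilt(deg) [ 0.1  -0.02 -0.  ] w 0.699 F [ 0.9 -0.7 -0.4] rows 3
H -0.004 -0.014 0.241 0 0 -0.013; H -0.004 -0.014 0.241 0 0 -0.013; H -0.004 -0.014 0.241 0 0 -0.013; 
[[307.6, 205.7], [296.3, 188.8], [275.7, 184.8], [258.5, 196.2], [254.9, 215.8], [266.6, 231.9], [286.4, 235.6], [303.3, 225.0], [307.6, 205.7]]
0.98 [280.3, 208.4] [606.93700299 235.00953308  81.        ]
```

View pics/w20c.png

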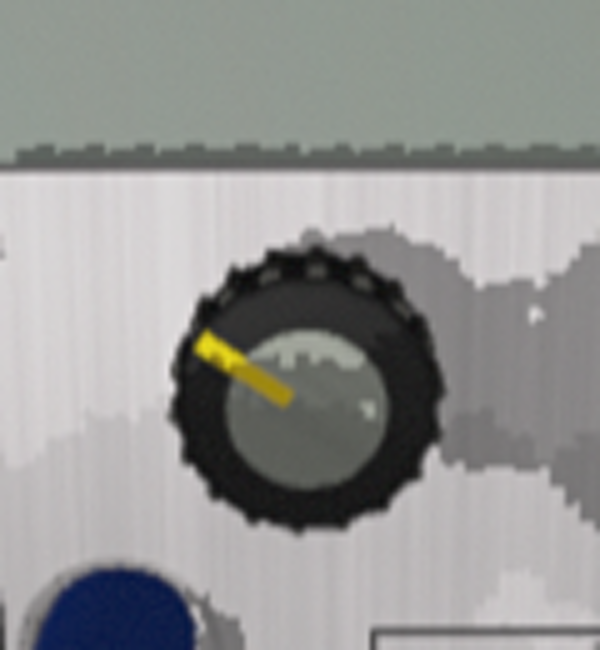

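```bash
python3 - <<'E'
from h import *
plan(608.6,236.3,58,-11.1)
E
```

```text
t=25.28 at [608.3 231.5 148.8] yaw -11.3 tilt(deg) [ 0.08 -0.02 -0.  ] w 0.697 F [-0.3 -0.3 -0.1] rows 3
H -0.002 -0.013 0.252 0 0 -0.013; H -0.002 -0.013 0.252 0 0 -0.013; H -0.002 -0.013 0.252 0 0 -0.013;
```

Request:
apply_moves(moves="-0.4 -0.004 -0.02 0.15 0 0 0; -0.4 -0.002 -0.019 0.25 0 0 0; -0.4 0 0 0.2 0 0 0; -0.4 0 0 0.1 0 0 0; -0.4 0 0 0.056 0 0 0; -0.4 0 0 0 0 0 0; -0.4 0 0 0 0 0 0; 1 0 0 0 0 0 0; 1 0 0 0 0 0 0; 1 0 0 0 0 0 0; 1 0 0 0 0 0 0", force=30)

```text
t: 26.2
eef_pos: [0.6088, 0.2395, 0.0601]
tool_rot: [-0.001, 0.995, -0.096, 0.001]
contact_force: [-1.5, -0.5, 5.9]
gripper_width: 0.448
```

```bash
python3 - <<'E'
from h import *
o,p=snap("wrist","w21.png")
plan(608.6,236.3,58,-11.1);print(o["torque"])
E
```

```text
t=26.25 at [608.8 239.5  60. ] yaw -11.1 tilt(deg) [-0.07 -0.13  0.  ] w 0.449 F [-0.7 -0.9  6.1] rows 1
H 0.004 0.027 0.017 0 0 0.008; 
[-0.26187865  0.30691192 -0.00075214]
```

View pics/w21.png

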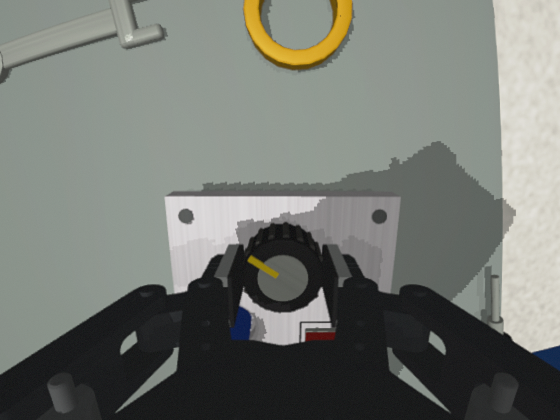

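Request:
apply_moves(moves="-0.2 0 0 0 0 0 0; -0.2 0 0.02 0.01 0 0 0; -0.2 0 0.007 0 0 0 0; -0.2 0 0 0 0 0 0; 1 0 0 0 0 0 0; 1 0 0 0 0 0 0; 1 0 0 0 0 0 0", force=30)

```text
t: 26.83
eef_pos: [0.608, 0.2355, 0.0573]
tool_rot: [0.0, 0.995, -0.097, 0.001]
contact_force: [1.8, -1.5, 0.3]
gripper_width: 0.449
```

```bash
python3 - <<'E'
from h import *
o,p=snap("wrist","w22.png")
plan(608.6,236.3,58,-11.1);print(o["torque"])
E
```

```text
t=26.88 at [607.9 235.5  57.3] yaw -11.1 tilt(deg) [-0.   -0.07  0.  ] w 0.454 F [ 2.6 -1.2  2.2] rows 1
H 0.004 -0.007 -0.006 0 0 0.003; 
[-0.32208087 -0.49375292 -0.02963893]
```

Request:
apply_moves(moves="1 0 0 0 0 0 0.6; 1 0 0 0 0 0 1; 1 0 0 0 0 0 1; 1 0 0 0 0 0 1; 1 0 0 0 0 0 1; 1 0 0 0 0 0 1; 1 0 0 0 0 0 1; 1 0 0 0 0 0 1; 1 0 0 0 0 0 1; 1 0 0 0 0 0 1; 1 0 0 0 0 0 1; 1 0 0 0 0 0 1")

```text
t: 27.88
eef_pos: [0.6084, 0.2352, 0.0572]
tool_rot: [-0.0, 0.876, -0.482, 0.001]
contact_force: [3.4, -2.0, 0.2]
gripper_width: 0.45
```

Request:
apply_moves(moves="1 0 0 0 0 0 1; 1 0 0 0 0 0 0.6; 1 0 0 0 0 0 0.3; 1 0 0 0 0 0 0; 1 0 0 0 0 0 0")

```text
t: 28.3
eef_pos: [0.6085, 0.2351, 0.0573]
tool_rot: [-0.0, 0.843, -0.538, 0.001]
contact_force: [4.2, -2.7, 0.2]
gripper_width: 0.452
```

```bash
python3 - <<'E'
from h import *
o,p=snap("wrist","w23.png")
plan(608.6,236.3,58,-66.1);print(o["torque"])
_,q=snap("side");crop(q,"s23.png",200,120,330,250,5)
E
```

```text
t=28.35 at [608.4 235.1  57.3] yaw -65.1 tilt(deg) [-0.09 -0.07  0.  ] w 0.453 F [ 4.8 -3.2  1.1] rows 1
H -0.009 -0.005 -0.006 0 0 0.255; 
[-0.68762823 -0.97994984 -0.09845741]
```

View pics/w23.png

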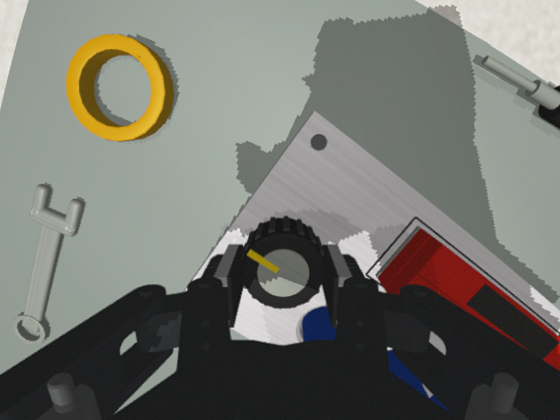

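View pics/s23.png

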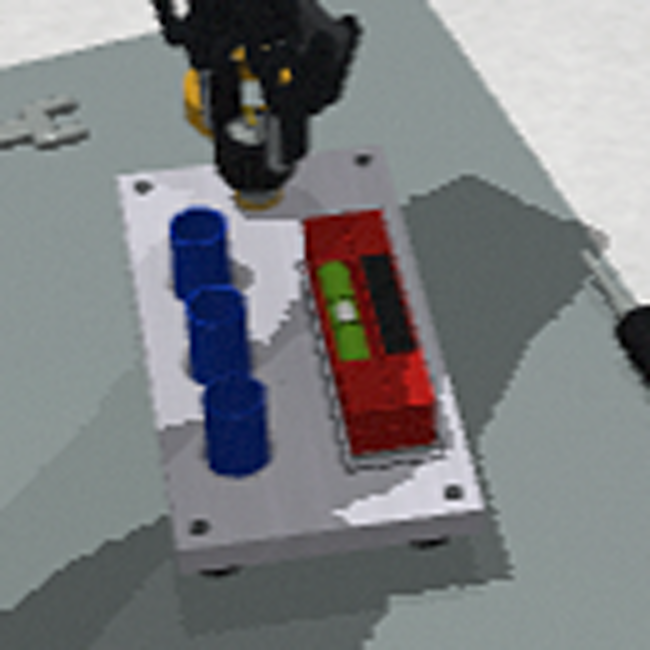

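Request:
apply_moves(moves="1 0 0 0 0 0 0; 1 0 0 0 0 0 0; 1 0 0 0 0 0 0; 1 0 0 0 0 0 0; 1 0 0 0 0 0 0; 1 0 0 0 0 0 0; 1 0 0 0 0 0 0; 1 0 0 0 0 0 0; 1 0 0 0 0 0 0; 1 0 0 0 0 0 0; 1 0 0 0 0 0 0; 1 0 0 0 0 0 0")

```text
t: 29.4
eef_pos: [0.6085, 0.2351, 0.0573]
tool_rot: [-0.0, 0.843, -0.538, 0.001]
contact_force: [4.0, -3.4, 0.9]
gripper_width: 0.451
```

```bash
python3 - <<'E'
from bub import *
for n in ("side","scene"):
    o,p=snap(n);crop(p,n+"24.png",*((255,165,300,215) if n=="side" else (280,200,350,235)),12 if n=="side" else 10)
    for L in ((.6174,.1018),(.6195,.0995)):
        s,f=bubble(p,o,lane=L);print(n,L,[("%d"%s[i],int(f[i][0]),int(f[i][2])) for i in range(25,len(s)-20,10)])
E
```

```text
side (0.6174, 0.1018) [('-40', 120, 16), ('-38', 90, 20), ('-36', 66, 23), ('-34', 70, 24), ('-32', 73, 24), ('-30', 72, 22), ('-28', 72, 21), ('-26', 72, 22), ('-24', 72, 22), ('-22', 72, 21), ('-20', 72, 22), ('-18', 72, 21), ('-16', 70, 19), ('-14', 55, 13), ('-12', 43, 12), ('-10', 107, 90), ('-8', 158, 154), ('-6', 156, 151), ('-4', 153, 147), ('-2', 150, 143), ('0', 148, 141), ('1', 146, 138), ('3', 95, 72), ('5', 50, 10), ('7', 64, 17), ('9', 74, 23), ('11', 73, 22), ('13', 72, 21), ('15', 72, 20), ('17', 72, 21), ('19', 73, 23), ('21', 73, 23), ('23', 73, 23), ('25', 72, 23), ('27', 70, 21), ('29', 78, 20), ('31', 89, 18), ('33', 105, 17), ('35', 115, 16), ('37', 111, 16), ('39', 106, 14)]
side (0.6195, 0.0995) [('-40', 116, 16), ('-38', 110, 17), ('-36', 80, 19), ('-34', 68, 23), ('-32', 72, 26), ('-30', 72, 23), ('-28', 72, 22), ('-26', 72, 21), ('-24', 72, 21), ('-22', 72, 22), ('-20', 73, 22), ('-18', 72, 23), ('-16', 72, 23), ('-14', 71, 22), ('-12', 50, 12), ('-10', 51, 23), ('-8', 112, 94), ('-6', 149, 140), ('-4', 155, 150), ('-2', 152, 146), ('0', 149, 141), ('1', 15
[... 1033 characters left out ...]
0.6195, 0.0995) [('-40', 114, 14), ('-38', 116, 19), ('-36', 105, 24), ('-34', 88, 28), ('-32', 76, 30), ('-30', 81, 31), ('-28', 79, 28), ('-26', 78, 28), ('-24', 79, 31), ('-22', 81, 34), ('-20', 81, 34), ('-18', 81, 36), ('-16', 84, 40), ('-14', 82, 31), ('-12', 74, 29), ('-10', 72, 38), ('-8', 82, 59), ('-6', 115, 96), ('-4', 137, 122), ('-2', 148, 138), ('0', 149, 140), ('1', 152, 144), ('3', 145, 134), ('5', 127, 109), ('7', 89, 60), ('9', 71, 36), ('11', 70, 27), ('13', 83, 30), ('15', 81, 31), ('17', 79, 30), ('19', 79, 30), ('21', 80, 29), ('23', 78, 29), ('25', 77, 27), ('27', 78, 27), ('29', 81, 28), ('31', 78, 29), ('33', 84, 26), ('35', 99, 20), ('37', 112, 12), ('39', 113, 17)]
```

View pics/side24.png

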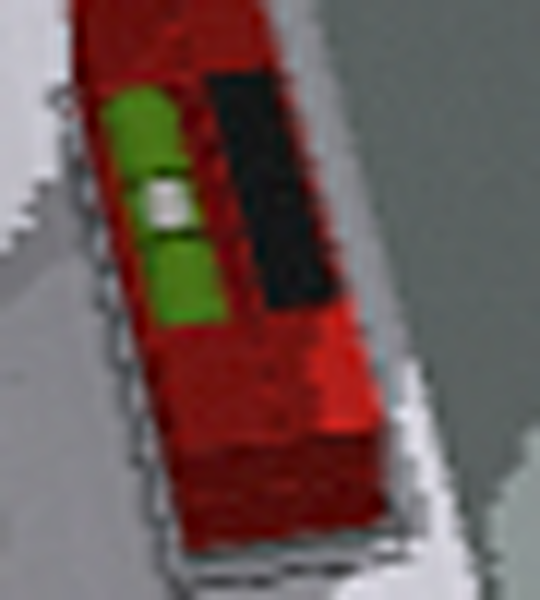

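View pics/scene24.png

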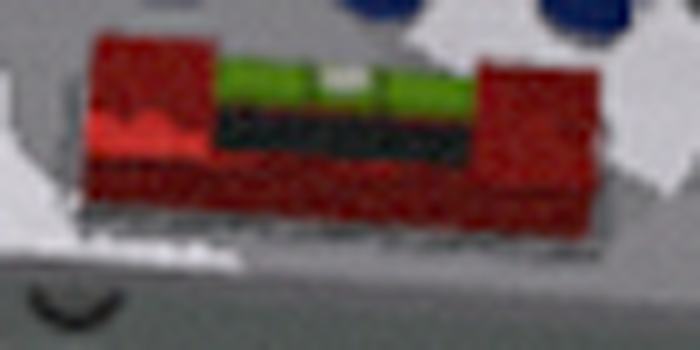

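Request:
apply_moves(moves="-0.2 0 0 0 0 0 0; -0.2 0 0 0 0 0 0; -0.2 0 0 -0.05 0 0 0; -0.2 0 0 -0.15 0 0 0; -0.2 0 0 -0.25 0 0 0; -0.2 0 0 -0.2 0 0 0; 1 0 0 -0.1 0 0 0.5; 1 0 0 0 0 0 1; 1 0 0 0 0 0 1; 1 0 0 0 0 0 1; 1 0 0 0 0 0 1", force=30)

```text
t: 30.42
eef_pos: [0.6064, 0.2366, 0.1474]
tool_rot: [-0.0, 0.748, -0.664, -0.0]
contact_force: [-0.6, 0.0, 0.3]
gripper_width: 0.002
```

```bash
python3 - <<'E'
from bub import *
plan(640,100,150,-101.1)
_,q=snap("side");crop(q,"s25.png",200,120,330,250,5)
E
```

```text
t=30.42 at [606.4 236.6 147.4] yaw -83.2 tilt(deg) [0.03 0.04 0.  ] w 0.002 F [-0.6  0.   0.3] rows 5
H 0.233 -0.029 -0.004 0 0 0.895; H 0.230 -0.043 -0.004 0 0 0.895; H 0.227 -0.057 -0.004 0 0 0.895; H 0.223 -0.071 -0.004 0 0 0.895; H 0.218 -0.085 -0.004 0 0 0.895;
```

View pics/s25.png

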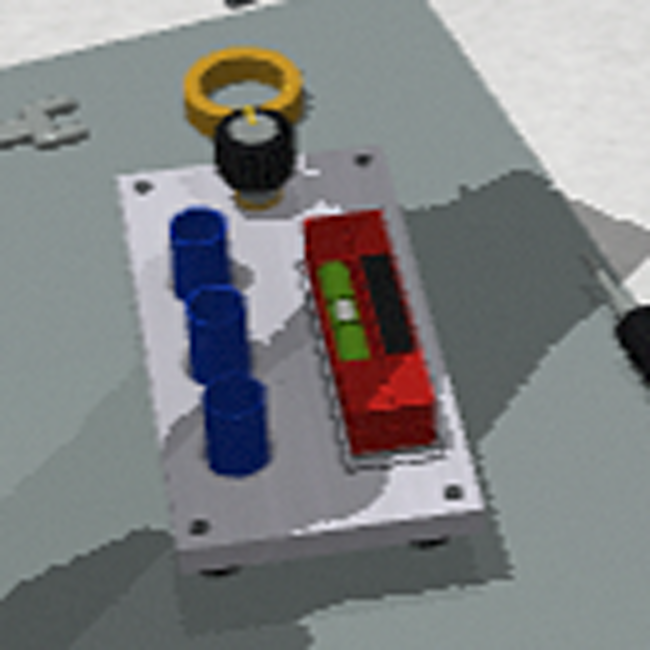

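Request:
apply_moves(moves="1 0.2 -0.03 0 0 0 0.895; 1 0.26 -0.043 0 0 0 0.895; 1 0.25 -0.05 0 0 0 0.895; 1 0.22 -0.05 0 0 0 0.895; 1 0.14 -0.04 0 0 0 0.895; 1 0.06 -0.02 0 0 0 0; 1 0 0 0 0 0 0; 1 0 0 0 0 0 0; 1 0 0 0 0 0 0")

```text
t: 31.22
eef_pos: [0.6339, 0.1026, 0.147]
tool_rot: [0.0, -0.638, 0.77, 0.001]
contact_force: [-0.0, 1.0, -0.3]
gripper_width: 0.001
```

```bash
python3 - <<'E'
from bub import *
o,p=snap("wrist","w26.png");meas(p,o);crop(p,"w26c.png",190,130,390,260,4)
plan(627.2,99.6,100,-101.1)
E
```

```text
t 31.22 vial -33.6..34.8 mid 0.60  bubble -6.6..2.0 mid -2.30 -> rel -2.90 lines [(np.float64(-8.6), 153), (np.float64(7.2), 158)]
t=31.27 at [633.9 102.6 147. ] yaw -100.7 tilt(deg) [0.03 0.07 0.  ] w 0.000 F [-0.7  0.9  0.6] rows 2
H 0.018 0.025 0.196 0 0 0.048; H 0.018 0.025 0.196 0 0 0.048;
```

View pics/w26.png

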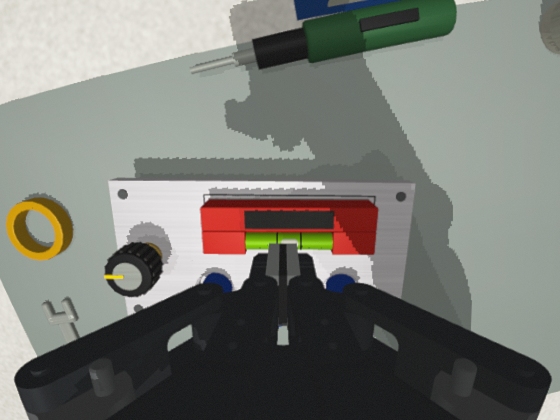

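View pics/w26c.png

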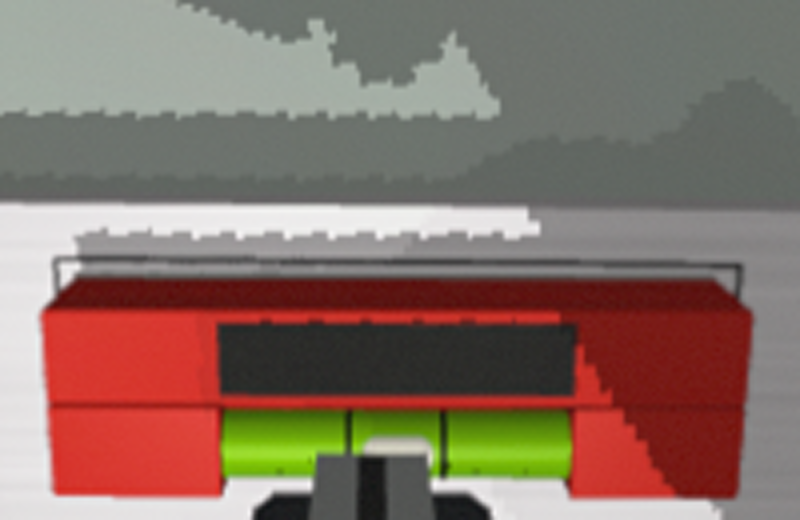

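```bash
python3 - <<'E'
from bub import *
o,p=snap("wrist")
X=atz(p,(289.3,219.7),.085,o)*1000;print(X)
plan(X[0],X[1],95,-101.1)
E
```

```text
[627.57629349 100.01949505  85.        ]
t=31.32 at [634.  102.4 147. ] yaw -100.7 tilt(deg) [0.02 0.06 0.  ] w -0.001 F [-0.1  0.4  0.1] rows 2
H 0.015 0.024 0.217 0 0 0.044; H 0.015 0.024 0.217 0 0 0.044;
```

Request:
apply_moves(moves="1 0.015 0.025 0.1 0 0 0.1; 1 0.015 0.024 0.15 0 0 0; 1 0 0 0.1 0 0 0; 1 0 0 0.06 0 0 0; 1 0 0 0.02 0 0 0; 1 0 0 0 0 0 0; 1 0 0 0 0 0 0; 1 0 0 0 0 0 0; 1 0 0 0 0 0 0")

```text
t: 32.07
eef_pos: [0.6285, 0.0979, 0.0962]
tool_rot: [0.001, -0.634, 0.774, -0.0]
contact_force: [-0.1, 0.4, 0.5]
gripper_width: 0.0
```

```bash
python3 - <<'E'
from bub import *
plan(627.4,99.8,86,-101.1)
o,p=snap("wrist","w27.png");crop(p,"w27c.png",170,170,400,320,3)
E
```

```text
t=32.07 at [628.5  97.9  96.2] yaw -101.4 tilt(deg) [-0.07  0.03 -0.  ] w 0.000 F [-0.1  0.4  0.5] rows 1
H -0.014 0.012 0.085 0 0 -0.064;
```

View pics/w27c.png

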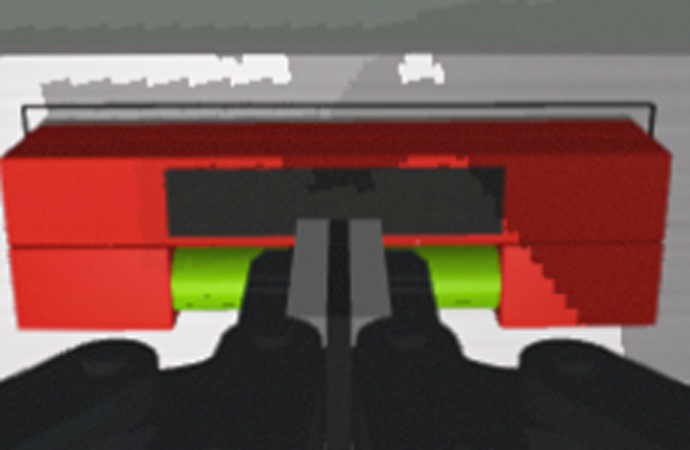

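```bash
python3 - <<'E'
from bub import *
for n,b in (("side",(225,130,315,220)),("scene",(270,170,360,260))):
    o,p=snap(n)
    c=T_tool(o)
    im=cv2.resize(p["image"][b[1]:b[3],b[0]:b[2],::-1],None,fx=8,fy=8,interpolation=cv2.INTER_CUBIC)
    for z,col in ((0,(0,0,255)),(-.01,(0,255,255)),(-.02,(0,255,0)),(-.03,(255,0,255))):
        X=(c@[0,0,z,1])[:3];u=(proj(p,[X])[0]-[b[0],b[1]])*8
        cv2.circle(im,(int(u[0]),int(u[1])),4,col,-1)
    cv2.imwrite("pics/%s28.png"%n,im[:600])
E
```

```text
(no output)
```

View pics/side28.png

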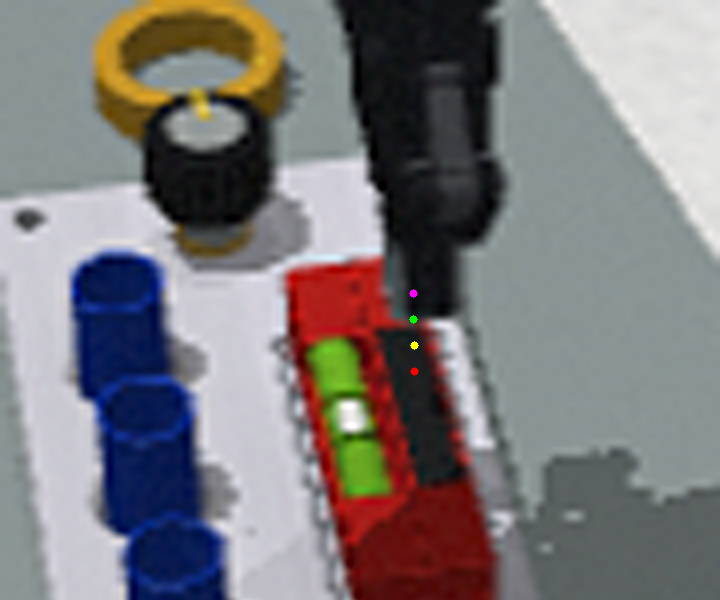

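View pics/scene28.png

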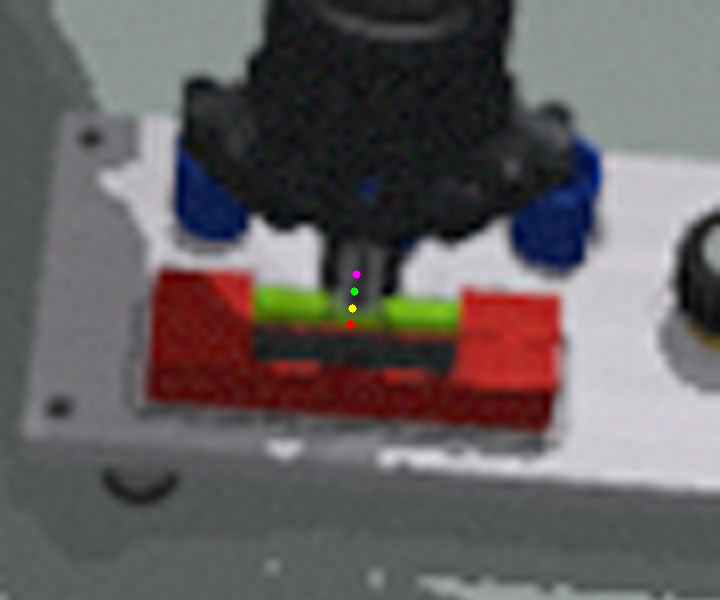

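Request:
apply_moves(moves="1 -0.014 0.012 0.03 0 0 -0.05; 1 0 0 0.06 0 0 0; 1 0 0 0.05 0 0 0; 1 0 0 0.02 0 0 0; 1 0 0 0 0 0 0; 1 0 0 0 0 0 0; 1 0 0 0 0 0 0")

```text
t: 32.8
eef_pos: [0.6269, 0.0996, 0.0762]
tool_rot: [0.0, -0.635, 0.773, -0.0]
contact_force: [0.2, -0.5, 0.3]
gripper_width: 0.0
```

```bash
python3 - <<'E'
from bub import *
plan(627.4,99.8,70,-101.1)
o,p=snap("wrist","w29.png");crop(p,"w29c.png",170,170,400,320,3)
_,q=snap("side");crop(q,"s29.png",225,130,315,220,7)
E
```

```text
t=32.80 at [626.9  99.6  76.2] yaw -101.2 tilt(deg) [-0.01 -0.    0.  ] w 0.000 F [ 0.2 -0.5  0.3] rows 1
H -0.002 -0.004 0.052 0 0 -0.016;
```

View pics/w29c.png

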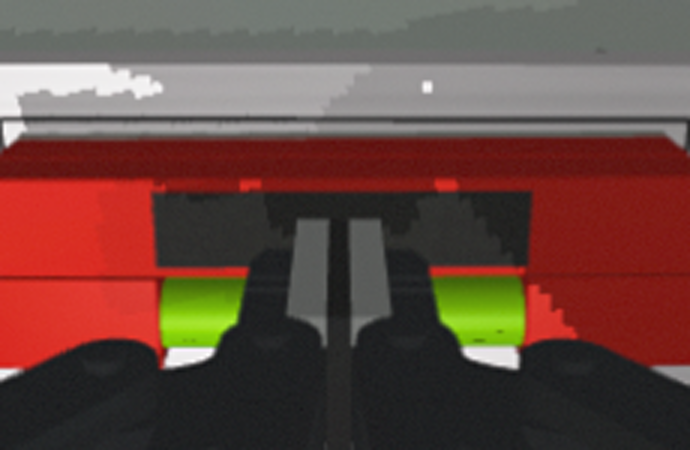

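View pics/s29.png

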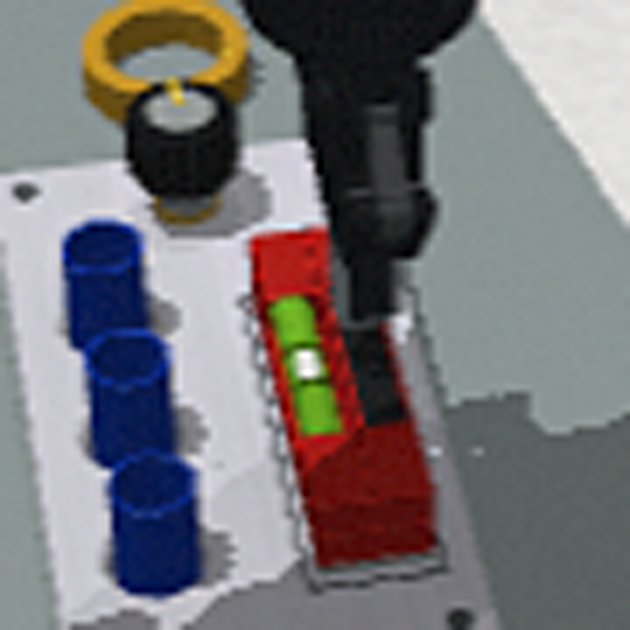

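Request:
apply_moves(moves="1 0.002 0.004 0.02 0 0 0; 1 0 0 0.015 0 0 0; 1 0 0 0 0 0 0; 1 0 0 0 0 0 0")

```text
t: 33.23
eef_pos: [0.6261, 0.0995, 0.0718]
tool_rot: [-0.0, -0.635, 0.773, 0.0]
contact_force: [1.0, -0.5, 0.2]
gripper_width: -0.001
```

Request:
apply_moves(moves="1 0 0 0.012 0 0 0; 1 0 0 0 0 0 0; 1 0 0 0 0 0 0")

```text
t: 33.48
eef_pos: [0.6262, 0.0995, 0.0705]
tool_rot: [-0.0, -0.635, 0.773, 0.0]
contact_force: [0.7, -0.5, -0.3]
gripper_width: 0.001
```

Request:
apply_moves(moves="1 0 0 0.012 0 0 0; 1 0 0 0 0 0 0; 1 0 0 0 0 0 0")

```text
t: 33.73
eef_pos: [0.6262, 0.0995, 0.069]
tool_rot: [-0.0, -0.635, 0.773, 0.0]
contact_force: [-0.2, 0.2, 0.7]
gripper_width: 0.001
```

Request:
apply_moves(moves="1 0 0 0.01 0 0 0; 1 0 0 0 0 0 0; 1 0 0 0 0 0 0")

```text
t: 33.98
eef_pos: [0.6262, 0.0995, 0.0678]
tool_rot: [-0.0, -0.635, 0.772, 0.0]
contact_force: [0.1, -0.2, 0.2]
gripper_width: 0.001
```

Request:
apply_moves(moves="1 0 0 0.015 0 0 0; 1 0 0 0.015 0 0 0; 1 0 0 0.01 0 0 0; 1 0 0 0 0 0 0; 1 0 0 0 0 0 0")

```text
t: 34.4
eef_pos: [0.6261, 0.0995, 0.063]
tool_rot: [-0.0, -0.635, 0.772, 0.0]
contact_force: [-0.9, 0.3, -0.2]
gripper_width: 0.0
```

```bash
python3 - <<'E'
from bub import *
plan(627.4,99.8,60,-101.1)
o,p=snap("wrist","w30.png");crop(p,"w30c.png",170,170,400,320,3)
_,q=snap("side");crop(q,"s30.png",225,130,315,220,7)
E
```

```text
t=34.40 at [626.1  99.5  63. ] yaw -101.2 tilt(deg) [ 0.01 -0.01 -0.  ] w 0.000 F [-0.9  0.3 -0.2] rows 1
H -0.005 -0.010 0.025 0 0 -0.014;
```

View pics/w30c.png

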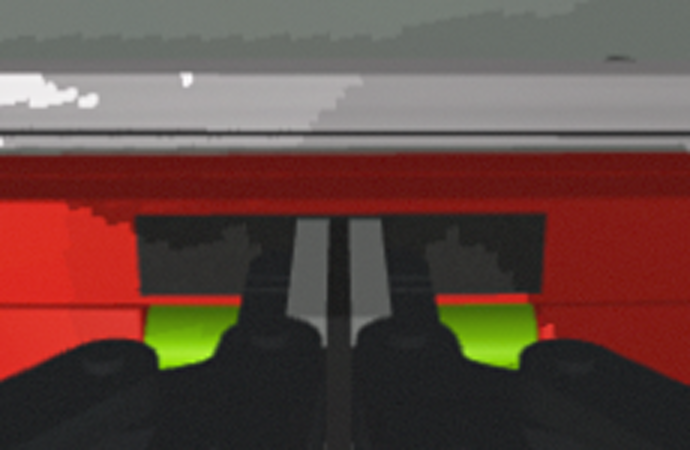

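View pics/s30.png

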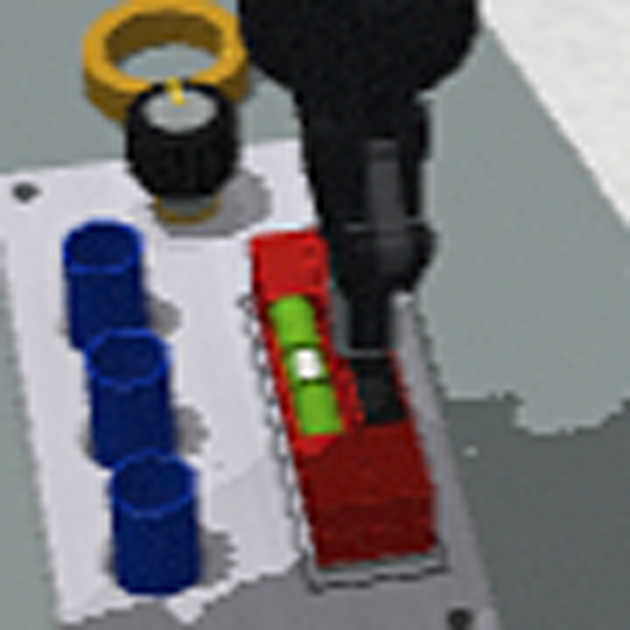

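Request:
apply_moves(moves="1 0.008 -0.018 0.015 0 0 0; 1 0 0 0 0 0 0; 1 0 0 0 0 0 0")

```text
t: 34.75
eef_pos: [0.6283, 0.0979, 0.0612]
tool_rot: [-0.0, -0.635, 0.773, -0.0]
contact_force: [0.7, 0.2, -1.0]
gripper_width: 0.003
```

Request:
apply_moves(moves="1 0 0 0.012 0 0 0; 1 0 0 0 0 0 0; 1 0 0 0 0 0 0")

```text
t: 35.0
eef_pos: [0.628, 0.0982, 0.0597]
tool_rot: [-0.0, -0.635, 0.772, 0.0]
contact_force: [0.3, -0.3, -0.4]
gripper_width: 0.003
```

Request:
apply_moves(moves="1 0 0 0.01 0 0 0; 1 0 0 0 0 0 0; 1 0 0 0 0 0 0")

```text
t: 35.25
eef_pos: [0.6281, 0.0981, 0.0586]
tool_rot: [-0.0, -0.635, 0.772, 0.0]
contact_force: [-0.4, -0.1, 0.2]
gripper_width: -0.001
```

Request:
apply_moves(moves="1 0 0 0.01 0 0 0; 1 0 0 0 0 0 0; 1 0 0 0 0 0 0")

```text
t: 35.5
eef_pos: [0.6283, 0.0982, 0.0583]
tool_rot: [0.0, -0.635, 0.773, -0.0]
contact_force: [-2.6, 0.2, 6.5]
gripper_width: 0.002
```

Request:
apply_moves(moves="1 0 0 0.004 0 0 0; 1 0 0 0 0 0 0; 1 0 0 0 0 0 0; 1 0 0 0 0 0 0")

```text
t: 35.83
eef_pos: [0.6283, 0.0982, 0.0583]
tool_rot: [0.0, -0.635, 0.773, -0.0]
contact_force: [-3.3, 0.3, 10.0]
gripper_width: -0.0
```

```bash
python3 - <<'E'
from bub import *
o,p=snap("wrist","w31.png");crop(p,"w31c.png",170,170,400,320,3)
_,q=snap("side");crop(q,"s31.png",225,130,315,220,7)
_,q2=snap("scene");crop(q2,"c31.png",265,175,385,250,6)
for n,pp in (("side",q),("scene",q2)):
    s,f=bubble(pp,None,lane=(.6195,.0995));print(n,[("%d"%s[i],int(f[i][0]),int(f[i][2])) for i in range(125,len(s)-120,8)])
for _ in range(3):
    plan(628,98,58); imaging.read_camera("side")
E
```

```text
side [('-20', 100, 31), ('-18', 100, 32), ('-16', 99, 31), ('-15', 99, 30), ('-13', 92, 28), ('-12', 68, 19), ('-10', 55, 19), ('-8', 115, 88), ('-7', 184, 167), ('-5', 203, 193), ('-4', 210, 206), ('-2', 207, 202), ('0', 205, 197), ('0', 204, 195), ('2', 206, 197), ('3', 199, 189), ('5', 132, 106), ('7', 61, 20), ('8', 68, 16), ('10', 89, 26), ('11', 101, 32), ('13', 106, 34), ('15', 108, 35), ('16', 108, 35), ('18', 107, 34), ('19', 107, 35)]
scene [('-20', 70, 28), ('-18', 74, 29), ('-16', 67, 31), ('-15', 56, 30), ('-13', 40, 28), ('-12', 32, 28), ('-10', 26, 28), ('-8', 27, 28), ('-7', 27, 28), ('-5', 27, 28), ('-4', 25, 26), ('-2', 23, 25), ('0', 28, 30), ('0', 31, 33), ('2', 33, 33), ('3', 30, 31), ('5', 27, 28), ('7', 23, 26), ('8', 22, 26), ('10', 25, 29), ('11', 27, 30), ('13', 27, 28), ('15', 41, 29), ('16', 58, 30), ('18', 76, 31), ('19', 84, 31)]
t=35.98 at [628.3  98.2  58.3] yaw -101.2 tilt(deg) [-0.02  0.01 -0.  ] w -0.003 F [-3.9  0.1 10.6] rows 1
H 0.002 0.002 0.003 0 0 0.000; 
t=36.03 at [628.3  98.2  58.3] yaw -101.2 tilt(deg) [-0.02  0.01 -0.  ] w -0.002 F [-3.4 -0.4  9.4] rows 1
H 0.002 0.003 0.003 0 0 0.000; 
t=36.08 at [628.3  98.2  58.3] yaw -101.2 tilt(deg) [-0.02  0.01 -0.  ] w 0.003 F [-3.9 -1.5  9.7] rows 1
H 0.002 0.002 0.003 0 0 0.000;
```

View pics/w31c.png

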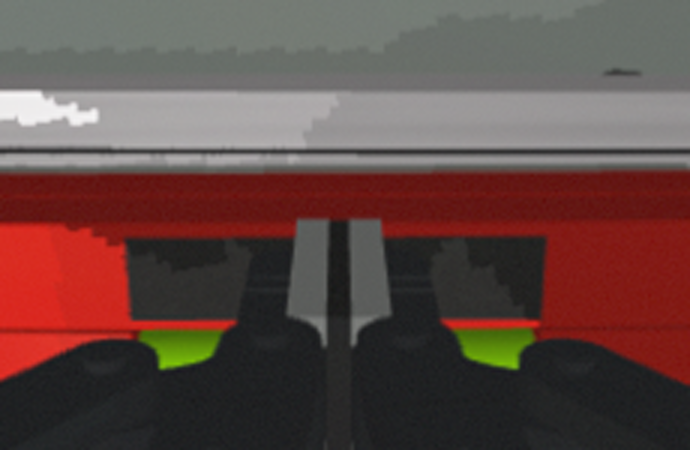

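View pics/s31.png

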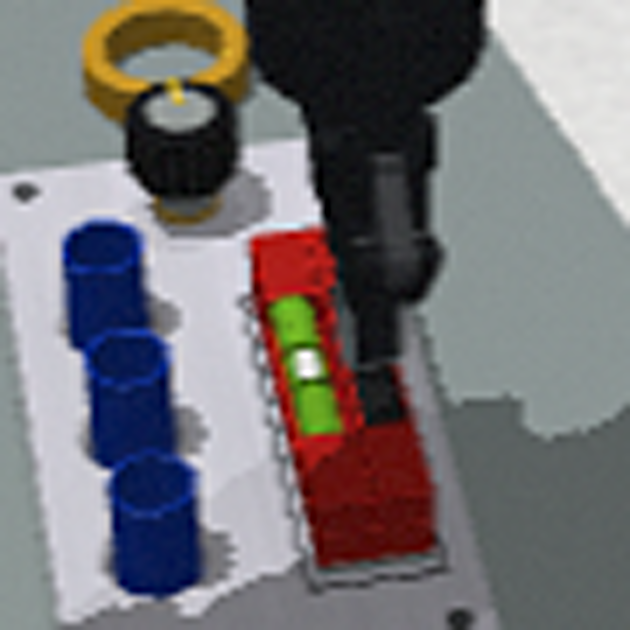

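View pics/c31.png

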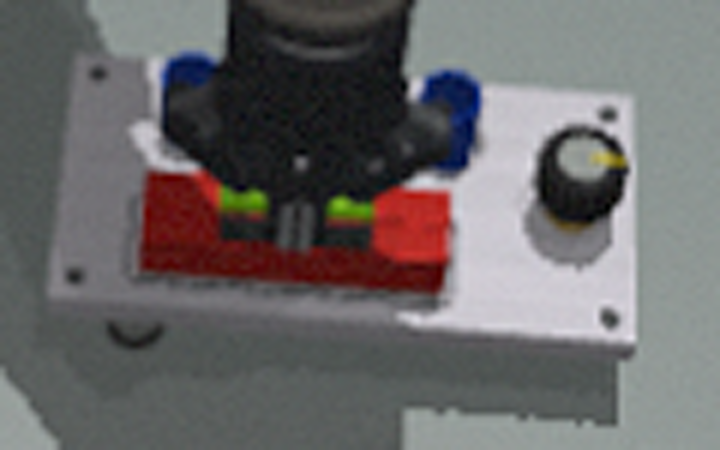

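Request:
apply_moves(moves="1 0 0.003 0 0 0 0; 1 0 0 0 0 0 0; 1 0 0 0 0 0 0; 1 0 0 0 0 0 0")

```text
t: 36.47
eef_pos: [0.6283, 0.0982, 0.0584]
tool_rot: [0.0, -0.635, 0.773, -0.0]
contact_force: [-1.6, -0.4, 8.5]
gripper_width: 0.003
```

```bash
python3 - <<'E'
from bub import *
for _ in range(4):
    o,q=snap("side");print(o["t"],np.round(o["contact_force"],1),o["eef_pos"])
crop(q,"s32.png",225,130,315,220,7)
E
```

```text
36.4667 [-1.6 -0.4  8.5] [0.62834045 0.09817191 0.0583501 ]
36.5167 [-2.5 -1.2  8.6] [0.62833058 0.09818226 0.05834006]
36.5667 [-1.8 -0.9  9.5] [0.62832585 0.09815183 0.05831057]
36.6167 [-3.2 -0.4  8.9] [0.62832547 0.09815928 0.05832969]
```

View pics/s32.png

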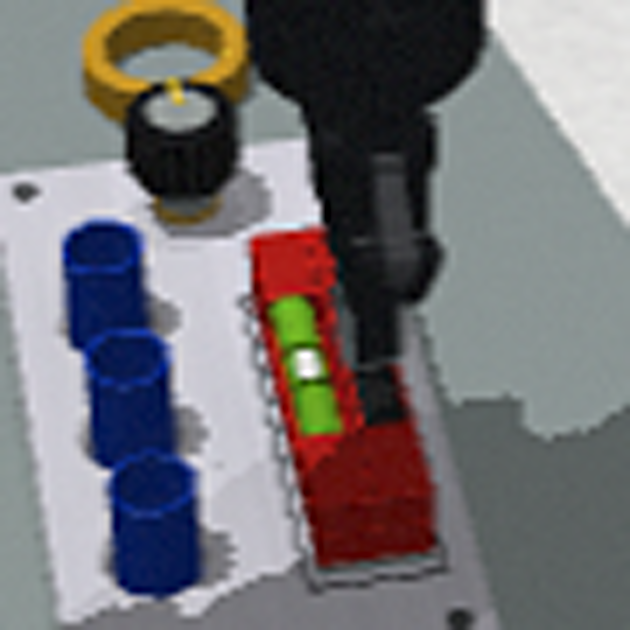

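```bash
python3 - <<'E'
from h import *
print(bot.hand_in()); 
E
```

```text
the job is handed in; nothing more can be done
None
```

I handed the job in at about 36.6 s, with the shut fingers pressing on the level's thumb rest and both blue cups in their pockets.

- **Cups:** Both seated at the height expected for fully home: the tool went down 38.1 and 38.6 mm from bench to pocket, against about 39. In the last pictures I judged all three cups in the plate upright and level with each other. A separate height fit from the scene camera put the second cup's rim about 2 mm above the others. I took that as measurement noise and did not check it further.
- **Level:** My first grip on it missed, because the fingertips sit about 26 mm behind the reported tool point and closed just above its top. The pictures showed the level had not moved, and the second grip held. It lies inside the lane outline.
- **Bubble and knob:** After I let go, the bubble stood about 6.7 mm towards the fixed feet. I turned the knob clockwise about 0.95 rad in one go. After settling, the bubble's middle was within about 0.5 mm of the midpoint between the lines in the side, scene and wrist pictures.
- **Final press:** The force reads about 9 N down and is steady, with a 2–3 N sideways reading I could not fully remove. The last side picture still shows the bubble between the lines.

I saw nothing else on the bench move.

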